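Clear, load and restart the brush-roll dryer

ROBOT

A 6-joint arm with a two-finger parallel gripper is mounted at the origin on a cart in front of the work surface, level with it; the furniture and walls round the work are solid. World frame = base frame: x ahead of the robot, y to its left, z up, the work surface at z = 0. Lengths are in mm, angles in degrees, forces in N, time in s.
With the tool pointing down it reaches from about 300 to 850 mm from the base axis. Payload 4.2 kg.
Tool frame: the origin (TCP) lies on the centre line of the jaws, within the pads' length; the fingertips stand 11 mm ahead of it and the grasp point (between the pads) lies 8 mm behind it; z points along the fingers, y is the line along which they close (so a half turn about z gives the same grasp; the last joint's range is limited). The gripper opens to 91 mm and grips with 3 to 60 N. Pads are 32 mm wide; open, the fingers measure 118 mm over their backs; the gripper's body (76 mm by 178 mm) begins 60 mm behind the grasp point.
Start: joints at [63.999, 18.312, 89.639, -0, 72.044, -1.146], TCP at [241.689, 521.755, 224.976] pointing down, gripper open.
Joint ranges: [-177.97, 177.97], [-48.28, 115.42], [12.27, 149.76], [-77.06, 257.06], [2.81, 150.46], [-146.56, 146.56]. Speed limits (degrees/s): [147.25, 147.25, 180, 180, 180, 180].

INTERFACE

Orientations are given as [roll, pitch, yaw] about the fixed x, y, z axes, in that order (R = Rz(yaw) Ry(pitch) Rx(roll)).
In Python, from workcell import env, grab_frame, camera_model, models gives the robot as it stands.
- The arm moves only by the shell command python3 -m crank 'ROWS' [FORCE]. ROWS is text: rows parted by semicolons, each of 7 numbers parted by spaces: the closure, from -1 (fully open) to 1 (shut), so that 0 is half open, then the shift along the tool's x, y, z in mm, then the turn, a rotation vector about the tool's x, y, z in degrees. A call has 1 to 10 rows; each row shifts and turns the commanded pose from where the row before left it, along the tool's axes as they then stand; what a row does not reach is not made up. A row lasts 1/8 s, in which the tool goes at most 62.5 mm and 10.7 degrees, less where a joint would pass 70% of its speed; a pose out of reach is approached as far as the arm can. A call is refused whole if a number of a shift passes 62.5 or a number of a turn 10.7, either way. A call with a gripper value outside its range is refused whole. The fingers move at their own pace and stop on an object; FORCE is the grip in N (left out, the last holds). Time passes only in rows, so rows that do not move let the fingers close. It gives the time, the measured TCP pose, the force, the opening and the grip force at its end, in the units of the state.
- env.state(): the state, without advancing time (a new reading comes with each control period).
- grab_frame(name): name is "scene" or "top" or "wrist"; returns the picture (420x560x3 uint8, blue, green, red); there is no depth.
- camera_model(name): a dict with "K" (3x3 intrinsics, pixels), "R" (3x3) and "t" (3): a world point X has camera coordinates R X + t; the wrist camera has in their place "mount" (4x4, takes a point from camera to tool coordinates, whose origin is the TCP and whose axes are the flange's). Camera axes: x right, y down, z forward; pixel columns grow to the right and rows downward; lengths in mm; the calibration is good to about 2 mm. A picture is of the moment at which its call begins: read the wrist's pose just before it. camera_model takes no time and is no camera call.
- env.job_done(): hands the job in; it is judged then, once.
Trained networks look in the newest picture that a camera, given by its name, has taken for a name from the list of things; names that differ only in an ending like _2 or _b are one class to them, and where a whole thing is asked for, a point or a joint stands for the part that bears it (a point fixed in the world has none). Each returns a list of dicts, best first, with "p" (0 to 1); they miss things now and then, are a little off and sometimes report something else, mostly with a low value. They report only what shows in the picture. A call takes as long as a camera call.
- models.search_frame(name, camera): "point" ([x, y, z] in mm, in world coordinates, good to about 4 mm: the middle of the surface that is visible of it).
The state is a dict: "time_s": time; "qpos": joint angles; "qvel": joint speeds; "effort": joint torques, N m; "ee_pos": TCP position; "ee_rot": TCP orientation; "force": force on the tool from outside, world axes, zero at the start; "torque": the same for the moment, N m; "gripper_width": finger opening in mm; "gripper_force": force on a finger pad.
Only numpy, scipy, OpenCV 4.12 (cv2) and the standard library are available. Lean on these libraries where they do the work, as an engineer would, in place of code of your own. Each camera call takes 0.05 s, during which the arm holds its last target. There are 200 camera calls.

TASK

The brush-roll dryer is running with things inside that must not be heated: turn it off at its rotary isolator before you raise the lid, then take out whatever is in the chamber and lay it on the counter beside the dryer. Rest every brush roll from the counter level in its own pair of V-saddles, close the lid fully, and only then turn the isolator back on. Leave the multimeter, the screw bowl and the side cutters where they are.

Things in the scene. Friction and masses are not known exactly. Their poses are not given: they have to be found in the camera images.
- dryer: grey bench dryer for brush rolls, fixed. Origin on the counter under the centre of its chamber; x from the lid's tab side to its hinge side, y towards the robot side, z up. Chamber 210 (x) x 252 (y) mm outside, walls 5 mm, top at z 84, inner floor at z 14 mm; two saddle rails, 5 mm thick, across it at x = +-89. Solid control end beyond the hinge, x 105 to 195 mm, top at z 82, carries the isolator
- lid (a joint): angle of the chamber's lid (white frame, clear window, 12 mm thick, top at 96 mm when shut): 0 = shut, 1.75 rad = fully open, leaning back. Stiff friction hinge that stays wherever it is left; moving it takes 1 to 4 N at the tab
- lid_hinge (a point): on the lid's hinge line, in the middle of its length (dryer x = 110 mm, y = 0, z = 86 mm); the hinge line runs along the dryer's y axis
- lid_tab (a point): centre of the gripping part of the lid's black grip tab, 240 mm from the hinge line; the tab sticks 46 mm out of the front edge of the lid in its plane, 36 mm wide (along the dryer's y), 12 mm thick; with the lid shut it stands over the free counter, 90 mm up
- isolator (a joint): angle of the rotary isolator handle on top of the control end, vertical axis, growing counter-clockwise from above: 0 = off (bar across, along the dryer's y), 1.571 rad = on (bar along the dryer's x). Over-centre spring: past the middle (0.785 rad) it snaps on to the end, before it it snaps back; turning takes about 0.12 N m
- isolator_grip (a point): in the isolator's black bar handle, on its axis, 120 mm above the counter. The bar is 70 mm long (along this point's y axis, which turns with it), 16 mm thick, its top 14 mm above this point; the round base under it, 54 mm across, ends 25 mm below this point
- saddle_0 (a point): where the centre of a roll seated in the rear (dryer y = -66 mm) lane lies, 46 mm above the counter, its axle along the dryer's x (axes as the dryer's). The lane has one 90 degree V-saddle on each rail, 178 mm apart, V mouth 25 mm wide, plate tips about 9 mm above the seated axle's centre
- saddle_1 (a point): where the centre of a roll seated in the middle (y = 0) lane lies, 46 mm above the counter, its axle along the dryer's x (axes as the dryer's). The lane has one 90 degree V-saddle on each rail, 178 mm apart, V mouth 25 mm wide, plate tips about 9 mm above the seated axle's centre
- saddle_2 (a point): where the centre of a roll seated in the front (y = +66 mm) lane lies, 46 mm above the counter, its axle along the dryer's x (axes as the dryer's). The lane has one 90 degree V-saddle on each rail, 178 mm apart, V mouth 25 mm wide, plate tips about 9 mm above the seated axle's centre
- roll_0_mid (a point): centre of a loose brush roll (may be absent), 14 mm above what it lies on: 190 mm long along its y axis. Core rod 13 mm in diameter, to be gripped in the middle (the spiral bristles, 33 mm over all, give way); hexagonal end caps 33 mm over the corners, outer faces 83 mm from the centre, then bare axle stubs 6 mm in diameter to 95 mm. Either way round will do
- roll_1_mid (a point): centre of a loose brush roll (may be absent), 14 mm above what it lies on: 190 mm long along its y axis. Core rod 13 mm in diameter, to be gripped in the middle (the spiral bristles, 33 mm over all, give way); hexagonal end caps 33 mm over the corners, outer faces 83 mm from the centre, then bare axle stubs 6 mm in diameter to 95 mm. Either way round will do
- roll_2_mid (a point): centre of a loose brush roll (may be absent), 14 mm above what it lies on: 190 mm long along its y axis. Core rod 13 mm in diameter, to be gripped in the middle (the spiral bristles, 33 mm over all, give way); hexagonal end caps 33 mm over the corners, outer faces 83 mm from the centre, then bare axle stubs 6 mm in diameter to 95 mm. Either way round will do
- battery_mid (a point): middle of a dark battery pack (may be absent), 84 mm along its x axis, 46 mm wide (y), 46 mm high, lying flat; point 22 mm above its underside. When present it starts on the dryer's chamber floor, like the can and the tube
- spray_can_mid (a point): middle of the cylindrical part of a spray can lying on its side (may be absent): 45 mm in diameter, 149 mm long along its z axis (-66 to +83 mm from this point; the nozzle end is thinner)
- grease_mid (a point): middle of a white grease tube lying flat (may be absent): 114 mm long along its x axis (-52 to +62 mm from this point), 38 mm wide (y), 24 mm high; point 10 mm above what it lies on
- meter: multimeter, 150 (x) x 74 (y) x 51 mm, loose bystander; origin under its centre
- bowl: round steel bowl of screws, 94 mm across, 23 mm high, loose bystander; origin under its centre. It stands below the edge of a big television (screen at world x = 0.70 m, from 0.10 m up, for y above -0.25)
- cutters: side cutters, 142 (x) x 54 (y) x 11 mm, loose bystander; origin under the centre. Rows of fixed lamp cartons, 0.11 to 0.12 m tall, stand behind it (world x over 0.51 m, y below -0.39)

How it is judged (in metres and radians):
On the way, in this order (a step that is already met when the one before it is completed fails the run):
1. the isolator is off while the lid is still shut (value of joint isolator below 0.25 rad and value of joint lid below 0.05 rad), for 0.2 s.
2. the lid is raised (over 1 rad) with the isolator off (value of joint isolator below 0.25 rad and value of joint lid above 1 rad), for 0.2 s.
3. nothing but rolls in the chamber and every roll rests in its own saddles, isolator still off (value of joint isolator below 0.25 rad and height (world z) of battery_mid between 0 and 0.08 m and (y of battery_mid in the frame of dryer below -0.14 m or y of battery_mid in the frame of dryer above 0.14 m or x of battery_mid in the frame of dryer below -0.12 m or x of battery_mid in the frame of dryer above 0.21 m) and height (world z) of spray_can_mid between 0 and 0.08 m and (y of spray_can_mid in the frame of dryer below -0.14 m or y of spray_can_mid in the frame of dryer above 0.14 m or x of spray_can_mid in the frame of dryer below -0.12 m or x of spray_can_mid in the frame of dryer above 0.21 m) and height (world z) of grease_mid between 0 and 0.08 m and (y of grease_mid in the frame of dryer below -0.14 m or y of grease_mid in the frame of dryer above 0.14 m or x of grease_mid in the frame of dryer below -0.12 m or x of grease_mid in the frame of dryer above 0.21 m) and ((x of roll_0_mid in the frame of saddle_0 between -0.008 and 0.008 m and y of roll_0_mid in the frame of saddle_0 between -0.005 and 0.005 m and z of roll_0_mid in the frame of saddle_0 between -0.004 and 0.004 m and angle between the y axis of roll_0_mid and the x axis of saddle_0, either way round below 0.05 rad) or (x of roll_0_mid in the frame of saddle_1 between -0.008 and 0.008 m and y of roll_0_mid in the frame of saddle_1 between -0.005 and 0.005 m and z of roll_0_mid in the frame of saddle_1 between -0.004 and 0.004 m and angle between the y axis of roll_0_mid and the x axis of saddle_1, either way round below 0.05 rad) or (x of roll_0_mid in the frame of saddle_2 between -0.008 and 0.008 m and y of roll_0_mid in the frame of saddle_2 between -0.005 and 0.005 m and z of roll_0_mid in the frame of saddle_2 between -0.004 and 0.004 m and angle between the y axis of roll_0_mid and the x axis of saddle_2, either way round below 0.05 rad)) and ((x of roll_1_mid in the frame of saddle_0 between -0.008 and 0.008 m and y of roll_1_mid in the frame of saddle_0 between -0.005 and 0.005 m and z of roll_1_mid in the frame of saddle_0 between -0.004 and 0.004 m and angle between the y axis of roll_1_mid and the x axis of saddle_0, either way round below 0.05 rad) or (x of roll_1_mid in the frame of saddle_1 between -0.008 and 0.008 m and y of roll_1_mid in the frame of saddle_1 between -0.005 and 0.005 m and z of roll_1_mid in the frame of saddle_1 between -0.004 and 0.004 m and angle between the y axis of roll_1_mid and the x axis of saddle_1, either way round below 0.05 rad) or (x of roll_1_mid in the frame of saddle_2 between -0.008 and 0.008 m and y of roll_1_mid in the frame of saddle_2 between -0.005 and 0.005 m and z of roll_1_mid in the frame of saddle_2 between -0.004 and 0.004 m and angle between the y axis of roll_1_mid and the x axis of saddle_2, either way round below 0.05 rad)) and ((x of roll_2_mid in the frame of saddle_0 between -0.008 and 0.008 m and y of roll_2_mid in the frame of saddle_0 between -0.005 and 0.005 m and z of roll_2_mid in the frame of saddle_0 between -0.004 and 0.004 m and angle between the y axis of roll_2_mid and the x axis of saddle_0, either way round below 0.05 rad) or (x of roll_2_mid in the frame of saddle_1 between -0.008 and 0.008 m and y of roll_2_mid in the frame of saddle_1 between -0.005 and 0.005 m and z of roll_2_mid in the frame of saddle_1 between -0.004 and 0.004 m and angle between the y axis of roll_2_mid and the x axis of saddle_1, either way round below 0.05 rad) or (x of roll_2_mid in the frame of saddle_2 between -0.008 and 0.008 m and y of roll_2_mid in the frame of saddle_2 between -0.005 and 0.005 m and z of roll_2_mid in the frame of saddle_2 between -0.004 and 0.004 m and angle between the y axis of roll_2_mid and the x axis of saddle_2, either way round below 0.05 rad))), for 0.2 s.
4. the lid is shut again with the isolator still off (all of step 1 and ((x of roll_0_mid in the frame of saddle_0 between -0.008 and 0.008 m and y of roll_0_mid in the frame of saddle_0 between -0.005 and 0.005 m and z of roll_0_mid in the frame of saddle_0 between -0.004 and 0.004 m and angle between the y axis of roll_0_mid and the x axis of saddle_0, either way round below 0.05 rad) or (x of roll_0_mid in the frame of saddle_1 between -0.008 and 0.008 m and y of roll_0_mid in the frame of saddle_1 between -0.005 and 0.005 m and z of roll_0_mid in the frame of saddle_1 between -0.004 and 0.004 m and angle between the y axis of roll_0_mid and the x axis of saddle_1, either way round below 0.05 rad) or (x of roll_0_mid in the frame of saddle_2 between -0.008 and 0.008 m and y of roll_0_mid in the frame of saddle_2 between -0.005 and 0.005 m and z of roll_0_mid in the frame of saddle_2 between -0.004 and 0.004 m and angle between the y axis of roll_0_mid and the x axis of saddle_2, either way round below 0.05 rad)) and ((x of roll_1_mid in the frame of saddle_0 between -0.008 and 0.008 m and y of roll_1_mid in the frame of saddle_0 between -0.005 and 0.005 m and z of roll_1_mid in the frame of saddle_0 between -0.004 and 0.004 m and angle between the y axis of roll_1_mid and the x axis of saddle_0, either way round below 0.05 rad) or (x of roll_1_mid in the frame of saddle_1 between -0.008 and 0.008 m and y of roll_1_mid in the frame of saddle_1 between -0.005 and 0.005 m and z of roll_1_mid in the frame of saddle_1 between -0.004 and 0.004 m and angle between the y axis of roll_1_mid and the x axis of saddle_1, either way round below 0.05 rad) or (x of roll_1_mid in the frame of saddle_2 between -0.008 and 0.008 m and y of roll_1_mid in the frame of saddle_2 between -0.005 and 0.005 m and z of roll_1_mid in the frame of saddle_2 between -0.004 and 0.004 m and angle between the y axis of roll_1_mid and the x axis of saddle_2, either way round below 0.05 rad)) and ((x of roll_2_mid in the frame of saddle_0 between -0.008 and 0.008 m and y of roll_2_mid in the frame of saddle_0 between -0.005 and 0.005 m and z of roll_2_mid in the frame of saddle_0 between -0.004 and 0.004 m and angle between the y axis of roll_2_mid and the x axis of saddle_0, either way round below 0.05 rad) or (x of roll_2_mid in the frame of saddle_1 between -0.008 and 0.008 m and y of roll_2_mid in the frame of saddle_1 between -0.005 and 0.005 m and z of roll_2_mid in the frame of saddle_1 between -0.004 and 0.004 m and angle between the y axis of roll_2_mid and the x axis of saddle_1, either way round below 0.05 rad) or (x of roll_2_mid in the frame of saddle_2 between -0.008 and 0.008 m and y of roll_2_mid in the frame of saddle_2 between -0.005 and 0.005 m and z of roll_2_mid in the frame of saddle_2 between -0.004 and 0.004 m and angle between the y axis of roll_2_mid and the x axis of saddle_2, either way round below 0.05 rad))), for 0.2 s.
At the end, for the whole second after the job is handed in: Isolator on (over 1.32 rad), lid shut (under 0.05), every roll level in its own saddles (within 8 mm along, 5 across, 4 in height, 0.05 rad); battery, can and tube, if present, lie on the counter, middle 1.5 cm or more outside the dryer, under 8 cm up; all at rest (value of joint isolator above 1.32 rad and value of joint lid below 0.05 rad and ((x of roll_0_mid in the frame of saddle_0 between -0.008 and 0.008 m and y of roll_0_mid in the frame of saddle_0 between -0.005 and 0.005 m and z of roll_0_mid in the frame of saddle_0 between -0.004 and 0.004 m and angle between the y axis of roll_0_mid and the x axis of saddle_0, either way round below 0.05 rad) or (x of roll_0_mid in the frame of saddle_1 between -0.008 and 0.008 m and y of roll_0_mid in the frame of saddle_1 between -0.005 and 0.005 m and z of roll_0_mid in the frame of saddle_1 between -0.004 and 0.004 m and angle between the y axis of roll_0_mid and the x axis of saddle_1, either way round below 0.05 rad) or (x of roll_0_mid in the frame of saddle_2 between -0.008 and 0.008 m and y of roll_0_mid in the frame of saddle_2 between -0.005 and 0.005 m and z of roll_0_mid in the frame of saddle_2 between -0.004 and 0.004 m and angle between the y axis of roll_0_mid and the x axis of saddle_2, either way round below 0.05 rad)) and ((x of roll_1_mid in the frame of saddle_0 between -0.008 and 0.008 m and y of roll_1_mid in the frame of saddle_0 between -0.005 and 0.005 m and z of roll_1_mid in the frame of saddle_0 between -0.004 and 0.004 m and angle between the y axis of roll_1_mid and the x axis of saddle_0, either way round below 0.05 rad) or (x of roll_1_mid in the frame of saddle_1 between -0.008 and 0.008 m and y of roll_1_mid in the frame of saddle_1 between -0.005 and 0.005 m and z of roll_1_mid in the frame of saddle_1 between -0.004 and 0.004 m and angle between the y axis of roll_1_mid and the x axis of saddle_1, either way round below 0.05 rad) or (x of roll_1_mid in the frame of saddle_2 between -0.008 and 0.008 m and y of roll_1_mid in the frame of saddle_2 between -0.005 and 0.005 m and z of roll_1_mid in the frame of saddle_2 between -0.004 and 0.004 m and angle between the y axis of roll_1_mid and the x axis of saddle_2, either way round below 0.05 rad)) and ((x of roll_2_mid in the frame of saddle_0 between -0.008 and 0.008 m and y of roll_2_mid in the frame of saddle_0 between -0.005 and 0.005 m and z of roll_2_mid in the frame of saddle_0 between -0.004 and 0.004 m and angle between the y axis of roll_2_mid and the x axis of saddle_0, either way round below 0.05 rad) or (x of roll_2_mid in the frame of saddle_1 between -0.008 and 0.008 m and y of roll_2_mid in the frame of saddle_1 between -0.005 and 0.005 m and z of roll_2_mid in the frame of saddle_1 between -0.004 and 0.004 m and angle between the y axis of roll_2_mid and the x axis of saddle_1, either way round below 0.05 rad) or (x of roll_2_mid in the frame of saddle_2 between -0.008 and 0.008 m and y of roll_2_mid in the frame of saddle_2 between -0.005 and 0.005 m and z of roll_2_mid in the frame of saddle_2 between -0.004 and 0.004 m and angle between the y axis of roll_2_mid and the x axis of saddle_2, either way round below 0.05 rad)) and height (world z) of battery_mid between 0 and 0.08 m and (y of battery_mid in the frame of dryer below -0.14 m or y of battery_mid in the frame of dryer above 0.14 m or x of battery_mid in the frame of dryer below -0.12 m or x of battery_mid in the frame of dryer above 0.21 m) and height (world z) of spray_can_mid between 0 and 0.08 m and (y of spray_can_mid in the frame of dryer below -0.14 m or y of spray_can_mid in the frame of dryer above 0.14 m or x of spray_can_mid in the frame of dryer below -0.12 m or x of spray_can_mid in the frame of dryer above 0.21 m) and height (world z) of grease_mid between 0 and 0.08 m and (y of grease_mid in the frame of dryer below -0.14 m or y of grease_mid in the frame of dryer above 0.14 m or x of grease_mid in the frame of dryer below -0.12 m or x of grease_mid in the frame of dryer above 0.21 m) and linear speed of each of roll_0, roll_1, roll_2, battery, spray_can, grease below 0.03 m/s); the robot touches nothing.
It fails at once if the isolator is on while the lid is raised (value of joint isolator above 1 rad and value of joint lid above 0.15 rad).
It fails at once if a bystander is pushed away (4 cm) (distance of any of meter, bowl, cutters from where it was at the start of the episode above 0.04 m).
Of roll_0, roll_1, roll_2 only 2 to 3 are there at a start; the rules pass over those that are not, and their reading is None.
Of battery, spray_can, grease only 1 to 2 are there at a start; the rules pass over those that are not, and their reading is None.
At some moment in a run one of roll_0, roll_1, roll_2 may be knocked a few centimetres aside while the robot is not near it.
Once in a run the grip may slacken for a moment while it holds something.
It also fails if it takes over 210 s, if anything falls off the work surface, if the arm or the gripper's body presses on something with over 40 N, if the wrist force passes 120 N, or if a joint passes its speed limit or range.

## Working session

There is one attempt and no reset: what is moved stays moved. The work goes in short steps, Python scripts to look and compute and a shell command to move; the robot and the scene stay as the last step left them, time stands still between calls to the robot, and variables do not carry over. Pictures are saved under pics/ and viewed, at most 18 in all, crops included, and the job is handed in when it is done.

```bash
ls; mkdir -p pics
python3 - <<'E'
from workcell import env,grab_frame,camera_model,models
import cv2,numpy as np
for c in("scene","top"):
    cv2.imwrite(f"pics/{c}0.png",grab_frame(c))
    for n in("dryer","lid_tab","isolator_grip","roll_0_mid","battery_mid","spray_can_mid","grease_mid","meter","bowl","cutters"):
        print(c,n,[(np.round(d["point"]).tolist(),round(d["p"],2)) for d in models.search_frame(n,c)][:4])
    m=camera_model(c);print((-np.array(m["R"]).T@m["t"]).round(), np.round(m["R"],3).tolist(), np.round(m["K"]).tolist())
print(env.state())
m=camera_model("wrist");print(m)
E
```

```text
pics
scene dryer []
scene lid_tab [([508.0, 118.0, 91.0], 0.57)]
scene isolator_grip [([457.0, 276.0, 110.0], 0.71)]
scene roll_0_mid [([452.0, -283.0, 20.0], 0.15)]
scene battery_mid [([457.0, 270.0, 111.0], 0.73)]
scene spray_can_mid []
scene grease_mid [([467.0, 135.0, 89.0], 0.31)]
scene meter [([508.0, 508.0, 36.0], 0.67)]
scene bowl [([704.0, -252.0, 6.0], 0.69)]
scene cutters [([415.0, -455.0, 8.0], 0.96)]
[-249. -663.  995.] [[0.669, -0.743, 0.022], [-0.463, -0.44, -0.77], [0.581, 0.505, -0.638]] [[436.0, 0.0, 280.0], [0.0, 436.0, 209.0], [0.0, 0.0, 1.0]]
top dryer [([422.0, -456.0, 9.0], 0.72), ([513.0, 169.0, 90.0], 0.55)]
top lid_tab [([514.0, 130.0, 88.0], 0.67)]
top isolator_grip [([465.0, 277.0, 114.0], 0.71)]
top roll_0_mid [([463.0, -89.0, 22.0], 0.89)]
top battery_mid [([510.0, 173.0, 94.0], 0.63)]
top spray_can_mid []
top grease_mid []
top meter [([520.0, 519.0, 34.0], 0.8)]
top bowl [([698.0, -259.0, 6.0], 0.88)]
top cutters [([418.0, -456.0, 9.0], 0.68), ([521.0, 521.0, 35.0], 0.23)]
[ 311.   50. 1612.] [[-0.023, -1.0, 0.013], [-0.989, 0.021, -0.146], [0.146, -0.0
[... 560 characters left out ...]
55142582e+02]), 'force': array([-1.01869667,  0.24614044, -0.15001526]), 'torque': array([-0.04902917, -0.01599828, -0.01089523]), 'gripper_force': 0.0, 'gripper_width': 91.30103447797838}
{'K': array([[307.78871844,   0.        , 287.63226158],
       [  0.        , 307.78871844, 207.96561269],
       [  0.        ,   0.        ,   1.        ]]), 'mount': array([[ 1.44762562e-03, -9.64635219e-01, -2.63584520e-01,
         7.38038065e+01],
       [ 9.99998898e-01,  1.48288199e-03,  6.51928684e-05,
        -3.18204401e-02],
       [ 3.27977400e-04, -2.63584324e-01,  9.64636303e-01,
        -1.60926538e+02],
       [ 0.00000000e+00,  0.00000000e+00,  0.00000000e+00,
         1.00000000e+00]])}
```

View pics/top0.png

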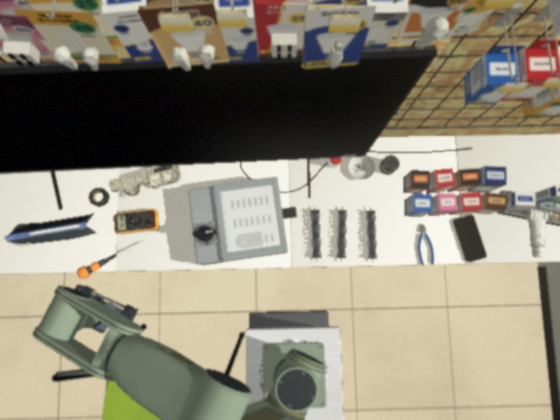

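View pics/scene0.png

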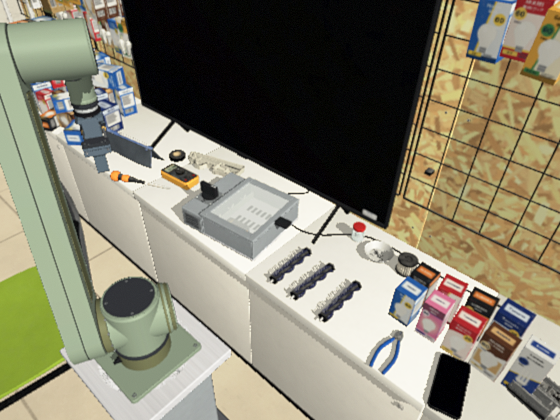

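The top view shows the dryer around px (240,222): tab at (290,212), isolator bar at (205,233) and in the "on" position. Three rolls lie at cols 312, 338 and 367, row 234. The scene view agrees, and the meter, bowl and cutters are clear of the work.

```bash
cat > h.py <<'E'
import numpy as np,cv2
from scipy.spatial.transform import Rotation as Ro
from workcell import env,grab_frame,camera_model,models
def rot(rpy): return Ro.from_euler('xyz',rpy,degrees=True)
def plan(pos,rpy,n=None,start=None):
    "rows from start (default current pose) to pose; returns end pose"
    if start is None: s=env.state(); start=(s["ee_pos"],s["ee_rot"])
    p0,R=np.array(start[0],float),rot(start[1]); T=rot(rpy); d=np.array(pos,float)-p0
    rv=(R.inv()*T).as_rotvec(degrees=True)
    if n is None: n=int(max(1,np.ceil(np.linalg.norm(d)/45),np.ceil(np.linalg.norm(rv)/9.5)))
    print(n,"rows:")
    st=Ro.from_rotvec(rv/n,degrees=True)
    for i in range(n):
        print(' '.join('%g'%v for v in np.r_[(R.inv().apply(d/n)).round(1),(rv/n).round(2)]),end='; '); R=R*st
    print(); return (pos,rpy)
def wcam():
    s=env.state();m=camera_model("wrist")["mount"];T=np.eye(4);T[:3,:3]=rot(s["ee_rot"]).as_matrix();T[:3,3]=s["ee_pos"];T=T@m
    K=camera_model("wrist")["K"];return K,T[:3,:3].T,-T[:3,:3].T@T[:3,3]
def cam(c):
    if c=="wrist": return wcam()
    m=camera_model(c);return m["K"],m["R"],m["t"]
def px2w(C,uv,z):
    K,R,t=C;c=-R.T@t;d=R.T@np.linalg.inv(K)@np.r_[uv,1];return c+d*(z-c[2])/d[2]
def w2px(C,X):
    K,R,t=C;q=K@(R@np.array(X,float)+t);return q[:2]/q[2]
def snap(c,f):
    C=cam(c);im=grab_frame(c);cv2.imwrite("pics/"+f,im);return C,im
E
python3 - <<'E'
from h import *
plan([490,170,330],[180,0,96])
E
```

```text
10 rows:
-37.3 -21.5 -10.5 0 -0 5.91; -39.3 -17.5 -10.5 0 -0 5.91; -40.9 -13.4 -10.5 0 -0 5.91; -42.1 -9.1 -10.5 0 -0 5.91; -42.8 -4.7 -10.5 0 -0 5.91; -43.1 -0.3 -10.5 0 -0 5.91; -42.9 4.2 -10.5 0 -0 5.91; -42.2 8.6 -10.5 0 -0 5.91; -41.1 12.9 -10.5 0 -0 5.91; -39.5 17 -10.5 0 -0 5.91;
```

```bash
python3 -m crank '-1 -37 -21 -10.5 0 0 5.9; -1 -39 -17.5 -10.5 0 0 5.9; -1 -41 -13 -10.5 0 0 5.9; -1 -42 -9 -10.5 0 0 5.9; -1 -43 -5 -10.5 0 0 5.9; -1 -43 0 -10.5 0 0 5.9; -1 -43 4 -10.5 0 0 5.9; -1 -42 8.5 -10.5 0 0 5.9; -1 -41 13 -10.5 0 0 5.9; -1 -39.5 17 -10.5 0 0 5.9'; python3 -m crank '-1 0 0 0 0 0 0;-1 0 0 0 0 0 0'
python3 - <<'E'
from h import *
C,im=snap("wrist","w1.png")
print(env.state()["ee_pos"],env.state()["ee_rot"])
for n in ("lid_tab","isolator_grip","battery_mid","spray_can_mid","grease_mid","roll_0_mid"): print(n,[(np.round(d["point"]).tolist(),round(d["p"],2)) for d in models.search_frame(n,"wrist")][:4])
E
```

```text
time_s: 2.35
ee_pos: [490.9, 170.1, 330.4]
ee_rot: [180.0, -0.0, 95.9]
force: [0.7, 1.1, 0.4]
gripper_width: 91.0
gripper_force: 0.0
time_s: 2.6
ee_pos: [489.9, 171.6, 329.7]
ee_rot: [-180.0, -0.0, 96.2]
force: [-0.4, 0.9, -0.1]
gripper_width: 91.0
gripper_force: 0.0
[489.62803106 171.90321718 329.63462393] [-1.79950232e+02 -2.31632766e-02  9.62067739e+01]
lid_tab [([506.0, 159.0, 87.0], 0.73)]
isolator_grip [([467.0, 278.0, 124.0], 0.93)]
battery_mid [([468.0, 279.0, 126.0], 0.48)]
spray_can_mid []
grease_mid []
roll_0_mid [([466.0, -86.0, 16.0], 0.84), ([506.0, 205.0, 92.0], 0.32)]
```

View pics/w1.png

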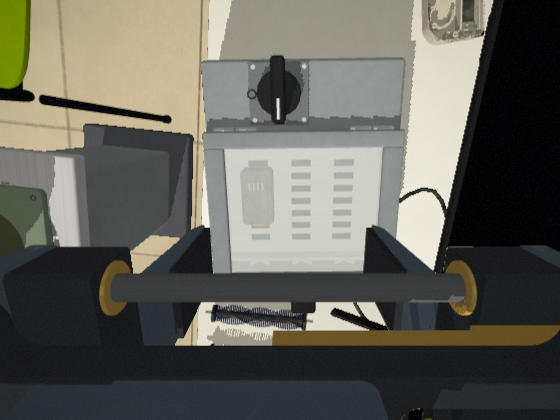

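The wrist view shows the control-end corners at px (203,62) and (404,58), and the isolator bar from (277,56) to (278,122). A battery pack shows under the window at (258,195).

Run:
```python
from h import *
C=wcam()
a=px2w(C,[203,62],82);b=px2w(C,[404,58],82);print("corners",a,b,np.linalg.norm(a-b))
v=a-b; yaw=np.degrees(np.arctan2(v[1],v[0]))-90; print("yaw",yaw)
ex=np.array([np.cos(np.radians(yaw)),np.sin(np.radians(yaw)),0]); print("origin",(a+b)/2-195*ex)
p,q=px2w(C,[277,56],134),px2w(C,[278,122],134);print("bar",p,q,(p+q)/2,np.linalg.norm(p-q),np.degrees(np.arctan2(*(p-q)[1::-1])))
print("base",px2w(C,[279,92],97))
for uv in([258,163],[258,227],[241,195],[274,195]): print(px2w(C,uv,60))
T=camera_model("top");m=(cam("top"))
for uv in([286,212],[297,212]): print("tab top",px2w(m,uv,96))
```

```text
corners [371.71686276 306.45911111  82.        ] [614.33107602 337.73191107  82.        ] 244.62143097202426
yaw -262.6551144806026
origin [517.95308524 128.69556491  82.        ]
bar [463.43342176 313.13959466 134.        ] [471.31904327 246.28478862 134.        ] [467.37623251 279.71219164 134.        ] 67.3182599046023 96.72703860409862
base [467.86152851 281.07502087  97.        ]
[446.92294985 188.57940938  60.        ]
[454.87850913  94.72125674  60.        ]
[426.55005936 140.29372946  60.        ]
[473.60259654 145.4851619   60.        ]
tab top [531.45563686  14.12460352  96.        ]
tab top [530.68395835 -21.90818513  96.        ]
```

Run:
```python
from h import *
plan([467.5,280,112],[180,0,97])
```

```text
6 rows:
18.3 -1.8 36.3 -0 -0 -0.13; 18.3 -1.7 36.3 -0 -0 -0.13; 18.3 -1.7 36.3 -0 -0 -0.13; 18.3 -1.6 36.3 -0 -0 -0.13; 18.3 -1.6 36.3 -0 -0 -0.13; 18.3 -1.5 36.3 -0 -0 -0.13;
```

```bash
python3 -m crank '-1 37 -3 30 0 0 -0.8; -1 37 -3 30 0 0 0; -1 36 -4 30 0 0 0; -1 0 0 40 0 0 0; -1 0 0 40 0 0 0; -1 0 0 28 0 0 0; -1 0 0 20 0 0 0;0 0 0 0 0 0 0;1 0 0 0 0 0 0;1 0 0 0 0 0 0' 30; python3 -m crank '1 0 0 0 0 0 0;1 0 0 0 0 0 0;1 0 0 0 0 0 0'
```

```text
time_s: 4.2
ee_pos: [468.2, 279.9, 113.1]
ee_rot: [179.9, -0.1, 96.9]
force: [0.2, -0.1, 0.7]
gripper_width: 64.1
gripper_force: 0.0
time_s: 4.58
ee_pos: [467.6, 279.5, 112.1]
ee_rot: [180.0, -0.0, 96.9]
force: [0.4, 0.3, -1.0]
gripper_width: 34.1
gripper_force: 0.0
```

```bash
python3 -m crank '1 0 0 0 0 0 0;1 0 0 0 0 0 0;1 0 0 0 0 0 0;1 0 0 0 0 0 0'; python3 -m crank '1 0 0 0 0 0 10;1 0 0 0 0 0 10;1 0 0 0 0 0 10;1 0 0 0 0 0 10;1 0 0 0 0 0 10;1 0 0 0 0 0 10;1 0 0 0 0 0 10;1 0 0 0 0 0 10;1 0 0 0 0 0 10;1 0 0 0 0 0 0'
```

```text
time_s: 5.08
ee_pos: [466.9, 279.3, 111.9]
ee_rot: [-179.9, 0.0, 96.9]
force: [-3.6, -0.9, 1.0]
gripper_width: 15.7
gripper_force: 30.0
time_s: 6.32
ee_pos: [465.7, 280.2, 111.9]
ee_rot: [-179.9, 0.2, 6.9]
force: [-7.2, 2.4, 3.1]
gripper_width: 15.6
gripper_force: 30.0
```

```bash
python3 -m crank '-1 0 0 0 0 0 0;-1 0 0 0 0 0 0;-1 0 0 0 0 0 0;-1 0 0 0 0 0 0;-1 0 0 -40 0 0 0;-1 0 0 -40 0 0 0;-1 0 0 -40 0 0 0;-1 0 0 0 0 0 0'
python3 - <<'E'
from h import *
plan([524,75,260],[180,0,97])
E
```

```text
time_s: 7.32
ee_pos: [469.3, 280.3, 235.4]
ee_rot: [-179.8, -0.4, 6.9]
force: [-0.4, -0.2, -0.1]
gripper_width: 90.5
gripper_force: 0.0
10 rows:
3 21 -2.5 0.02 -0.05 -9.01; -0.4 21.2 -2.5 0.02 -0.05 -9.01; -3.7 20.9 -2.5 0.02 -0.05 -9.01; -6.9 20.1 -2.5 0.02 -0.05 -9.01; -10 18.8 -2.5 0.02 -0.05 -9.01; -12.8 17 -2.5 0.02 -0.05 -9.01; -15.3 14.7 -2.5 0.02 -0.05 -9.01; -17.4 12.2 -2.5 0.02 -0.05 -9.01; -19.1 9.3 -2.5 0.02 -0.05 -9.01; -20.3 6.2 -2.5 0.02 -0.05 -9.01;
```

```bash
python3 -m crank '-1 3 21 -2.5 0 0 -9; -1 -0.5 21 -2.5 0 0 -9; -1 -4 21 -2.5 0 0 -9; -1 -7 20 -2.5 0 0 -9; -1 -10 19 -2.5 0 0 -9; -1 -13 17 -2.5 0 0 -9; -1 -15 15 -2.5 0 0 -9; -1 -17 12 -2.5 0 0 -9; -1 -19 9 -2.5 0 0 -9; -1 -20 6 -2.5 0 0 -9'; python3 -m crank '-1 0 0 0 0 0 0'
python3 - <<'E'
from h import *
C,a=snap("wrist","w2.png");D,b=snap("top","t2.png")
s=env.state();print(s["ee_pos"],s["ee_rot"])
cv2.imwrite("pics/c2.png",np.hstack([cv2.resize(a,(400,300)),cv2.resize(b[160:285,160:327],(400,300),interpolation=cv2.INTER_CUBIC)]))
plan([533,1,89],[180,0,97])
E
```

```text
time_s: 8.57
ee_pos: [521.3, 74.1, 255.7]
ee_rot: [-179.9, -0.0, 97.2]
force: [0.6, -0.0, 1.0]
gripper_width: 91.1
gripper_force: 0.0
time_s: 8.7
ee_pos: [521.5, 74.0, 255.9]
ee_rot: [-179.9, -0.0, 96.7]
force: [-0.2, 0.6, -1.1]
gripper_width: 91.1
gripper_force: 0.0
[521.20895947  75.22357671 256.08637993] [-1.79912055e+02 -3.79798491e-02  9.67768272e+01]
5 rows:
-15 0.6 33.4 -0.02 -0.01 -0.04; -15 0.6 33.4 -0.02 -0.01 -0.04; -15 0.6 33.4 -0.02 -0.01 -0.04; -15 0.6 33.4 -0.02 -0.01 -0.04; -15 0.6 33.4 -0.02 -0.01 -0.04;
```

View pics/c2.png

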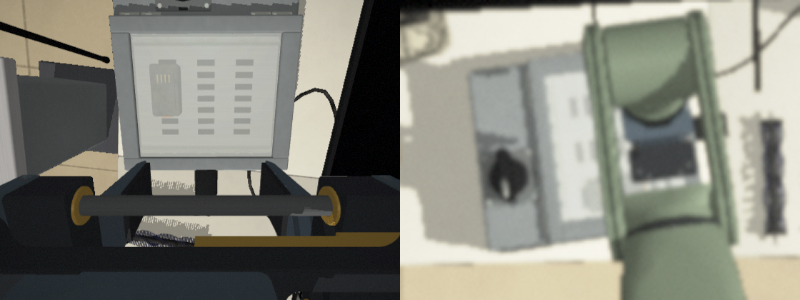

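The bar now lies across, so the isolator is off. The lid tab is centred between the fingers.

```bash
python3 -m crank '-1 -25 1 30 0 0 0;-1 -25 1 30 0 0 0;-1 -25 1 30 0 0 0;-1 0 0 40 0 0 0;-1 0 0 37 0 0 0;0 0 0 0 0 0 0;1 0 0 0 0 0 0;1 0 0 0 0 0 0;1 0 0 0 0 0 0;1 0 0 0 0 0 0' 15; python3 -m crank '1 0 0 0 0 0 0;1 0 0 0 0 0 0'
python3 - <<'E'
from h import *
a,b=[px2w((lambda:(camera_model("top")["K"],camera_model("top")["R"],camera_model("top")["t"]))(),uv,82) for uv in([193,187],[196,264])];print(a,b)
E
```

```text
time_s: 10.05
ee_pos: [534.0, 0.8, 90.6]
ee_rot: [179.9, 0.0, 96.9]
force: [-0.0, -0.8, -0.3]
gripper_width: 44.2
gripper_force: 0.0
time_s: 10.3
ee_pos: [530.6, 0.5, 90.0]
ee_rot: [-179.6, -0.0, 96.9]
force: [-6.9, -2.2, 6.7]
gripper_width: 36.2
gripper_force: 15.0
[624.03438759 320.76964616  82.        ] [369.32945868 309.8808196   82.        ]
```

```bash
python3 -m crank '1 0.6 0 -20.8 0 0 0;1 2.4 0 -20.7 0 0 0;1 4.2 0 -20.4 0 0 0;1 6 0 -19.8 0 0 0;1 7.7 0 -19.2 0 0 0;1 9.3 0 -18.4 0 0 0;1 10.9 0 -17.5 0 0 0;1 12.4 0 -16.4 0 0 0;1 13.8 0 -15.2 0 0 0;1 15.1 0 -14 0 0 0' 20
```

```text
time_s: 11.55
ee_pos: [520.7, 82.3, 271.1]
ee_rot: [-179.5, 0.0, 96.9]
force: [-4.3, -0.1, -6.8]
gripper_width: 36.0
gripper_force: 20.0
```

```bash
python3 -m crank '1 16.3 0 -12.4 0 0 0;1 17.4 0 -10.9 0 0 0;1 18.4 0 -9.3 0 0 0;1 19.2 0 -7.7 0 0 0;1 19.8 0 -6 0 0 0;1 20.3 0 -4.2 0 0 0;1 20.6 0 -2.4 0 0 0;1 20.8 0 -0.6 0 0 0;1 20.8 0 1.2 0 0 0;1 8 0 1 0 0 0';python3 -m crank '1 0 0 0 0 0 0'
```

```text
time_s: 12.8
ee_pos: [499.1, 263.2, 328.2]
ee_rot: [-180.0, -0.1, 97.0]
force: [-11.0, -3.1, 19.2]
gripper_width: 36.1
gripper_force: 20.0
time_s: 12.92
ee_pos: [498.9, 264.1, 328.1]
ee_rot: [-180.0, -0.2, 97.0]
force: [-10.9, 1.5, 17.1]
gripper_width: 35.7
gripper_force: 20.0
```

```bash
python3 -m crank '-1 0 0 0 0 0 0;-1 0 0 0 0 0 0;-1 0 0 0 0 0 0;-1 0 0 0 0 0 0;-1 0 0 -30 0 0 0;-1 0 0 -30 0 0 0;-1 -40 0 0 0 0 0;-1 -40 0 0 0 0 0;-1 -40 0 0 0 0 0;-1 0 0 0 0 0 0'
python3 - <<'E'
from h import *
C,a=snap("wrist","w3.png")
s=env.state();print(s["ee_pos"],s["ee_rot"],[(d["point"].tolist() if hasattr(d["point"],"tolist") else d["point"],d["p"]) for d in models.search_frame("battery_mid","wrist")+models.search_frame("spray_can_mid","wrist")+models.search_frame("grease_mid","wrist")])
E
```

```text
time_s: 14.18
ee_pos: [516.6, 141.7, 383.7]
ee_rot: [180.0, 0.0, 96.7]
force: [0.4, 0.5, -0.4]
gripper_width: 90.8
gripper_force: 0.0
[516.52487638 143.02688589 383.62377368] [ 1.79992776e+02 -3.36175838e-02  9.68164983e+01] [([447.7, 145.2, 53.0], 0.81)]
```

View pics/w3.png

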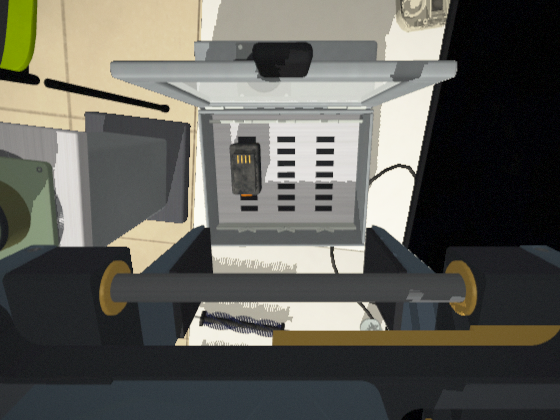

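Only the battery is in the chamber: its top face spans px (232..262, 145..190), with its long axis along dryer x. The chamber rim and rails are visible. I'll enlarge the chamber to get the saddle positions.

Run:
```python
from h import *
C=wcam();a=cv2.imread("pics/w3.png")
cv2.imwrite("pics/c3.png",cv2.resize(a[95:255,185:385],(800,640),interpolation=cv2.INTER_CUBIC)[:600])
# predicted points with pose guess
o=np.array([518,129,0.]);y=np.radians(97);ex=np.array([np.cos(y),np.sin(y),0]);ey=np.array([-np.sin(y),np.cos(y),0])
for x,yy,z in [(105,126,84),(105,-126,84),(-105,126,84),(-105,-126,84),(89,66,55),(-89,66,55),(-89,0,55),(-89,-66,55)]:
    u=w2px(C,o+x*ex+yy*ey+[0,0,z]);print((x,yy,z),u.round(1),((u-[185,95])*4).round())
for uv in([233,145],[261,145],[262,190],[232,190],[247,167]):
    p=px2w(C,uv,60)-o;print(uv,(p+o).round(1),round(p@ex,1),round(p@ey,1))
```

```text
(105, 126, 84) [199.1 112.7] [57. 71.]
(105, -126, 84) [375.4 112.9] [761.  72.]
(-105, 126, 84) [208.8 249.2] [ 95. 617.]
(-105, -126, 84) [365.4 249.4] [722. 618.]
(89, 66, 55) [244.3 124.3] [237. 117.]
(-89, 66, 55) [248.  233.7] [252. 555.]
(-89, 0, 55) [287.2 233.7] [409. 555.]
(-89, -66, 55) [326.3 233.8] [565. 555.]
[233, 145] [427.7 176.5  60. ] 58.2 83.8
[261, 145] [470.7 181.8  60. ] 58.2 40.6
[262, 190] [479.4 111.4  60. ] -12.7 40.5
[232, 190] [431.6 105.5  60. ] -12.8 88.6
[247, 167] [452.2 145.3  60. ] 24.2 63.3
```

View pics/c3.png

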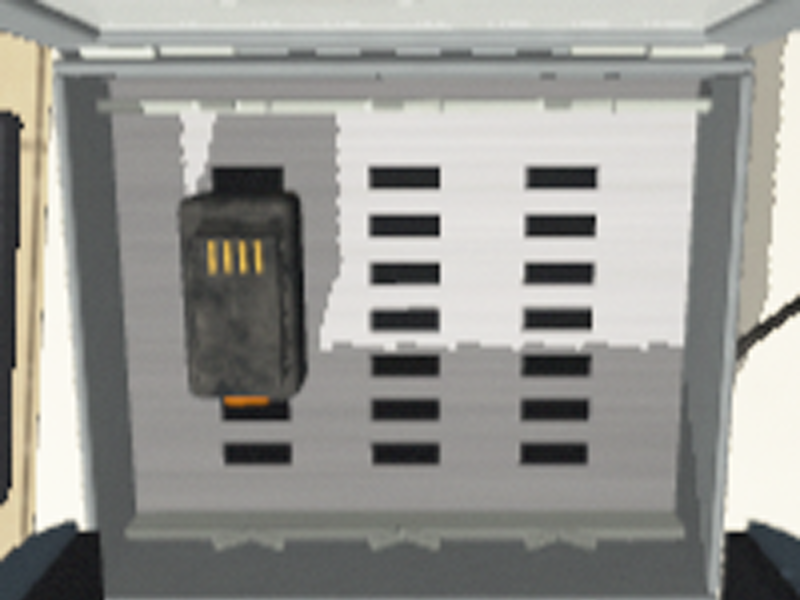

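Run:
```python
from h import *
e=plan([450.5,138,150],[180,0,97]);e=plan([450.5,138,34],[180,0,97],start=e)
```

```text
6 rows:
0.2 -11 38.9 -0 -0.01 -0; 0.2 -11 38.9 -0 -0.01 -0; 0.2 -11 38.9 -0 -0.01 -0; 0.2 -11 38.9 -0 -0.01 -0; 0.2 -11 38.9 -0 -0.01 -0; 0.2 -11 38.9 -0 -0.01 -0; 
3 rows:
-0 -0 38.7 0 0 0; 0 -0 38.7 0 0 0; 0 -0 38.7 0 0 0;
```

```bash
python3 -m crank '-0.45 0 -11 39 0 0 0;-0.45 0 -11 39 0 0 0;-0.45 0 -11 39 0 0 0;-0.45 0 -11 39 0 0 0;-0.45 0 -11 39 0 0 0;-0.45 0 -11 39 0 0 0;-0.45 0 0 30 0 0 0;-0.45 0 0 30 0 0 0;-0.45 0 0 0 0 0 0' 25;python3 -m crank '-0.45 0 0 25 0 0 0;-0.45 0 0 20 0 0 0;-0.45 0 0 10 0 0 0;1 0 0 0 0 0 0;1 0 0 0 0 0 0;1 0 0 0 0 0 0;1 0 0 0 0 0 0'
```

```text
time_s: 15.5
ee_pos: [449.1, 136.3, 88.0]
ee_rot: [-179.7, 0.0, 97.0]
force: [0.5, 0.4, 0.2]
gripper_width: 66.0
gripper_force: 0.0
time_s: 16.38
ee_pos: [450.3, 135.9, 35.4]
ee_rot: [-180.0, -0.0, 96.9]
force: [-3.6, 0.4, 5.8]
gripper_width: 46.0
gripper_force: 25.0
```

```bash
python3 -m crank '1 0 0 -20 0 0 0;1 0 0 -40 0 0 0;1 0 0 -40 0 0 0;1 0 0 -35 0 0 0;1 -30 -5 0 0 0 0;1 -45 -8 0 0 0 0;1 -45 -8 0 0 0 0;1 -45 -8 0 0 0 0;1 -45 -8 0 0 0 0;1 -45 -8 0 0 0 0' 35;python3 -m crank '1 -45 -8 0 0 0 0;1 -45 -8 0 0 0 0;1 -45 -8 0 0 0 0;1 -45 -8 0 0 0 0;1 -40 -7 0 0 0 0;1 0 0 40 0 0 0;1 0 0 40 0 0 0;1 0 0 30 0 0 0;1 0 0 0 0 0 0'
```

```text
time_s: 17.62
ee_pos: [436.8, -124.4, 169.6]
ee_rot: [179.9, 0.0, 96.9]
force: [0.6, 0.2, -3.0]
gripper_width: 45.9
gripper_force: 35.0
time_s: 18.75
ee_pos: [423.3, -344.8, 57.3]
ee_rot: [-179.8, -0.2, 96.9]
force: [0.8, 0.6, -3.0]
gripper_width: 45.1
gripper_force: 35.0
```

```bash
python3 -m crank '1 0 0 20 0 0 0;1 0 0 12 0 0 0;1 0 0 2 0 0 0;1 0 0 0 0 0 0'; python3 -m crank '0 0 0 0 0 0 0;-0.3 0 0 0 0 0 0;-0.3 0 0 0 0 0 0;-0.3 0 0 -30 0 0 0;-0.3 0 0 -40 0 0 0;-1 0 0 -40 0 0 0;-1 0 0 0 0 0 0'
python3 - <<'E'
from h import *
plan([460,-230,310],[180,0,97])
E
```

```text
time_s: 19.25
ee_pos: [425.3, -346.2, 26.3]
ee_rot: [179.9, 0.0, 96.9]
force: [-0.3, 0.7, -2.4]
gripper_width: 45.7
gripper_force: 35.0
time_s: 20.12
ee_pos: [426.7, -347.4, 139.3]
ee_rot: [179.7, 0.3, 96.9]
force: [-0.2, -0.3, 0.2]
gripper_width: 76.6
gripper_force: 0.0
5 rows:
22.3 9.6 -34.2 0.06 0.07 -0.01; 22.3 9.6 -34.2 0.06 0.07 -0.01; 22.4 9.6 -34.2 0.06 0.07 -0.01; 22.4 9.5 -34.2 0.06 0.07 -0.01; 22.5 9.5 -34.2 0.06 0.07 -0.01;
```

```bash
python3 -m crank '-1 22 9.5 -34 0 0 0;-1 22 9.5 -34 0 0 0;-1 22 9.5 -34 0 0 0;-1 22 9.5 -34 0 0 0;-1 23 9.5 -34 0 0 0;-1 0 0 0 0 0 0;-1 0 0 0 0 0 0'
python3 - <<'E'
from h import *
C,a=snap("wrist","w4.png");np.savez("w4.npz",K=C[0],R=C[1],t=C[2])
print([(np.round(d["point"]).tolist(),round(d["p"],2)) for d in models.search_frame("roll_0_mid","wrist")+models.search_frame("battery_mid","wrist")])
cv2.imwrite("pics/c4.png",cv2.resize(a[60:270,150:430],(800,600),interpolation=cv2.INTER_CUBIC))
E
```

```text
time_s: 21.0
ee_pos: [457.9, -230.0, 304.1]
ee_rot: [-179.9, -0.1, 97.0]
force: [-0.1, -0.3, -0.5]
gripper_width: 91.3
gripper_force: 0.0
[([463.0, -91.0, 18.0], 0.78), ([701.0, -258.0, 4.0], 0.35), ([428.0, -332.0, 35.0], 0.29), ([428.0, -334.0, 36.0], 0.67), ([461.0, -279.0, 17.0], 0.4)]
```

View pics/c4.png

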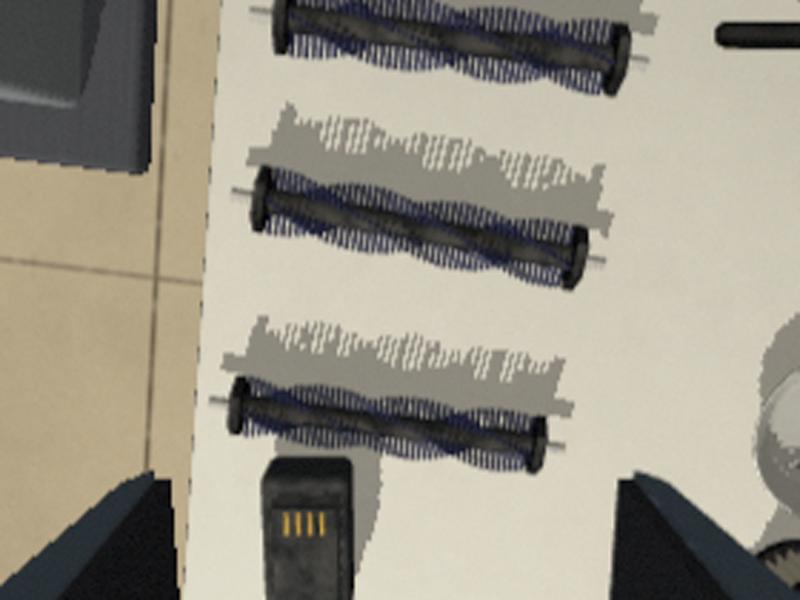

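Three rolls show, with axle ends (crop px) A (250,10)-(648,61), B (233,190)-(605,262) and C (210,400)-(564,447). The battery lies close to roll C.

Run:
```python
from h import *
f=np.load("w4.npz");C=(f["K"],f["R"],f["t"]);s=280/800
P=lambda u,z:px2w(C,[150+u[0]*s,60+u[1]*s],z)
for n,a,b in(("A",(250,10),(648,61)),("B",(233,190),(605,262)),("C",(210,400),(564,447))):
    a,b=P(a,14),P(b,14);d=b-a;print(n,((a+b)/2).round(1),"len",np.linalg.norm(d).round(1),"ang",np.degrees(np.arctan2(d[1],d[0])).round(1))
print("bat",[P(u,46).round(0)[:2].tolist() for u in((265,470),(352,470))])
```

```text
A [467.3 -86.2  14. ] len 190.6 ang 0.3
B [ 465.  -175.6   14. ] len 190.0 ang -3.7
C [ 461.1 -279.4   14. ] len 190.0 ang -0.8
bat [[402.0, -302.0], [445.0, -297.0]]
```

Run:
```python
from h import *
plan([522,73,260],[180,0,97])
```

```text
7 rows:
41.9 14.3 6.3 -0.02 -0.01 -0.01; 41.9 14.3 6.3 -0.02 -0.01 -0.01; 41.9 14.3 6.3 -0.02 -0.01 -0.01; 41.9 14.3 6.3 -0.02 -0.01 -0.01; 41.9 14.4 6.3 -0.02 -0.01 -0.01; 41.9 14.4 6.3 -0.02 -0.01 -0.01; 41.9 14.4 6.3 -0.02 -0.01 -0.01;
```

```bash
python3 -m crank '-1 42 14 6 0 0 0;-1 42 14 6 0 0 0;-1 42 14 6 0 0 0;-1 42 14 6 0 0 0;-1 42 15 6 0 0 0;-1 42 15 6 0 0 0;-1 42 15 6 0 0 0;-1 0 0 0 0 0 0;-1 0 0 0 0 0 0'
python3 - <<'E'
from h import *
C,a=snap("wrist","w5.png");np.savez("w5.npz",K=C[0],R=C[1],t=C[2])
cv2.imwrite("pics/c5.png",cv2.resize(a[40:250,150:430],(800,600),interpolation=cv2.INTER_CUBIC))
o=np.array([515,133,0.]);y=np.radians(97);ex=np.array([np.cos(y),np.sin(y),0]);ey=np.array([-np.sin(y),np.cos(y),0])
for x,yy,z in [(105,126,84),(105,-126,84),(86.5,66,55),(86.5,-66,55),(-86.5,66,55),(-86.5,0,55),(-86.5,-66,55),(-105,126,84)]:
    u=w2px(C,o+x*ex+yy*ey+[0,0,z]);print((x,yy,z),((u-[150,40])/.35).round())
E
```

```text
time_s: 22.28
ee_pos: [523.0, 73.4, 262.9]
ee_rot: [-179.9, 0.0, 96.9]
force: [0.7, 0.5, 0.6]
gripper_width: 91.0
gripper_force: 0.0
(105, 126, 84) [ 26. -35.]
(105, -126, 84) [756. -35.]
(86.5, 66, 55) [219.  42.]
(86.5, -66, 55) [564.  42.]
(-86.5, 66, 55) [239. 478.]
(-86.5, 0, 55) [391. 478.]
(-86.5, -66, 55) [543. 479.]
(-105, 126, 84) [ 83. 541.]
```

View pics/c5.png

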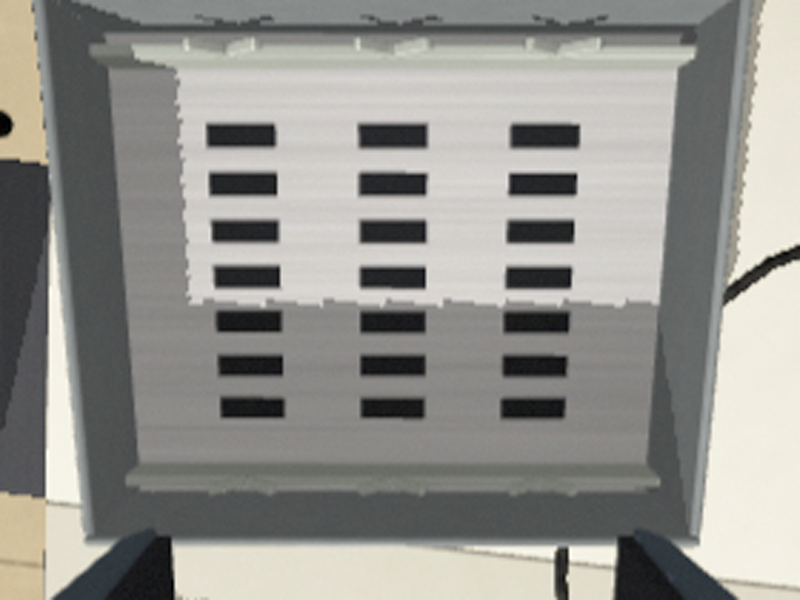

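Saddles appear at cols 222/393/564 (rear) and 241/393/545 (front), which matches the predicted pose. I take the origin as (515.7,133) and yaw 97.

Run:
```python
from h import *
plan([467.3,-86.2,110],[180,0,-179.7],n=10)
print([(np.round(d["point"]).tolist(),round(d["p"],2)) for d in (grab_frame("top") is not None and models.search_frame("roll_0_mid","top"))])
```

```text
10 rows:
-15.1 -7.4 15.3 -0.01 -0 -8.34; -13.9 -9.5 15.3 -0.01 -0 -8.34; -12.4 -11.5 15.3 -0.01 -0 -8.34; -10.6 -13.1 15.3 -0.01 -0 -8.34; -8.5 -14.5 15.3 -0.01 -0 -8.34; -6.3 -15.6 15.3 -0.01 -0 -8.34; -4 -16.4 15.3 -0.01 -0 -8.34; -1.6 -16.8 15.3 -0.01 -0 -8.34; 0.9 -16.8 15.3 -0.01 -0 -8.34; 3.3 -16.5 15.3 -0.01 -0 -8.34; 
[([465.0, -89.0, 19.0], 0.79), ([498.0, 234.0, 81.0], 0.35)]
```

```bash
python3 -m crank '-1 -15 -7.5 15 0 0 -8.4;-1 -14 -9.5 15 0 0 -8.4;-1 -12.5 -11.5 15 0 0 -8.3;-1 -10.5 -13 15 0 0 -8.3;-1 -8.5 -14.5 15 0 0 -8.3;-0.2 -6.3 -15.6 15 0 0 -8.3;-0.2 -4 -16.4 15 0 0 -8.3;-0.2 -1.6 -16.8 15 0 0 -8.3;-0.2 1 -16.8 15 0 0 -8.4;-0.2 3.3 -16.5 15 0 0 -8.4';python3 -m crank '-0.2 0 0 0 0 0 0;-0.2 0 0 0 0 0 0'
python3 - <<'E'
from h import *
plan([467.3,-86.2,13.5],[180,0,-179.7])
E
```

```text
time_s: 23.68
ee_pos: [467.3, -86.3, 113.5]
ee_rot: [-180.0, 0.0, -179.5]
force: [0.4, -0.3, -0.1]
gripper_width: 54.5
gripper_force: 0.0
time_s: 23.92
ee_pos: [468.2, -85.1, 114.3]
ee_rot: [180.0, 0.1, -179.8]
force: [0.9, 0.3, -0.5]
gripper_width: 54.7
gripper_force: 0.0
3 rows:
0.3 -0.4 33.6 0 0.03 -0.04; 0.3 -0.4 33.6 0 0.03 -0.04; 0.3 -0.4 33.6 0 0.03 -0.04;
```

```bash
python3 -m crank '-0.2 0 0 40 0 0 0;-0.2 0 0 35 0 0 0;-0.2 0 0 18 0 0 0;-0.2 0 0 6 0 0 0;-0.2 0 0 0 0 0 0;1 0 0 0 0 0 0;1 0 0 0 0 0 0;1 0 0 0 0 0 0;1 0 0 0 0 0 0;1 0 0 0 0 0 0' 30;python3 -m crank '1 0 0 0 0 0 0;1 0 0 0 0 0 0'
```

```text
time_s: 25.18
ee_pos: [467.7, -84.9, 14.8]
ee_rot: [-180.0, 0.0, -179.7]
force: [-0.5, -0.4, 1.5]
gripper_width: 12.2
gripper_force: 30.0
time_s: 25.42
ee_pos: [467.7, -84.9, 14.8]
ee_rot: [-180.0, 0.0, -179.7]
force: [0.1, -0.9, 3.2]
gripper_width: 12.7
gripper_force: 30.0
```

```bash
python3 -m crank '1 0 0 -20 0 0 0;1 0 0 -35 0 0 0;1 0 0 -40 0 0 0;1 0 0 -25 0 0 0;1 0 0 0 0 0 0'
python3 - <<'E'
from h import *
plan([581.2,141.1,130],[180,0,97],n=10)
E
```

```text
time_s: 26.05
ee_pos: [468.7, -85.0, 135.9]
ee_rot: [-180.0, 0.2, -179.7]
force: [0.6, 0.8, -0.1]
gripper_width: 12.4
gripper_force: 30.0
10 rows:
-11.4 22.5 0.6 0.01 0.02 8.33; -8 24 0.6 0.01 0.02 8.33; -4.4 24.9 0.6 0.01 0.02 8.33; -0.8 25.2 0.6 0.01 0.02 8.33; 2.9 25.1 0.6 0.01 0.02 8.33; 6.5 24.4 0.6 0.01 0.02 8.33; 10 23.2 0.6 0.01 0.02 8.33; 13.2 21.5 0.6 0.01 0.02 8.33; 16.2 19.4 0.6 0.01 0.02 8.33; 18.8 16.8 0.6 0.01 0.02 8.33;
```

```bash
python3 -m crank '1 -11 22.5 0.6 0 0 8.3;1 -8 24 0.6 0 0 8.3;1 -4.5 25 0.6 0 0 8.3;1 -1 25 0.6 0 0 8.3;1 3 25 0.6 0 0 8.3;1 6.5 24.5 0.6 0 0 8.3;1 10 23 0.6 0 0 8.3;1 13 21.5 0.6 0 0 8.4;1 16 19.5 0.6 0 0 8.4;1 19 17 0.6 0 0 8.4';python3 -m crank '1 0 0 10 0 0 0;1 0 0 10 0 0 0;1 0 0 0 0 0 0'
python3 - <<'E'
from h import *
C,a=snap("wrist","w6.png");np.savez("w6.npz",K=C[0],R=C[1],t=C[2])
s=env.state();print(s["ee_pos"],s["ee_rot"])
cv2.imwrite("pics/c6.png",cv2.resize(a[30:240,150:430],(800,600),interpolation=cv2.INTER_CUBIC))
E
```

```text
time_s: 27.3
ee_pos: [578.8, 141.7, 126.2]
ee_rot: [-179.8, 0.0, 96.8]
force: [0.4, -0.6, -0.4]
gripper_width: 12.1
gripper_force: 30.0
time_s: 27.68
ee_pos: [578.0, 140.1, 106.7]
ee_rot: [-179.8, 0.0, 97.0]
force: [0.2, -0.0, -0.4]
gripper_width: 12.5
gripper_force: 30.0
[578.64096575 140.26639627 107.62693018] [-1.79867181e+02  1.56752791e-02  9.70374885e+01]
```

View pics/c6.png

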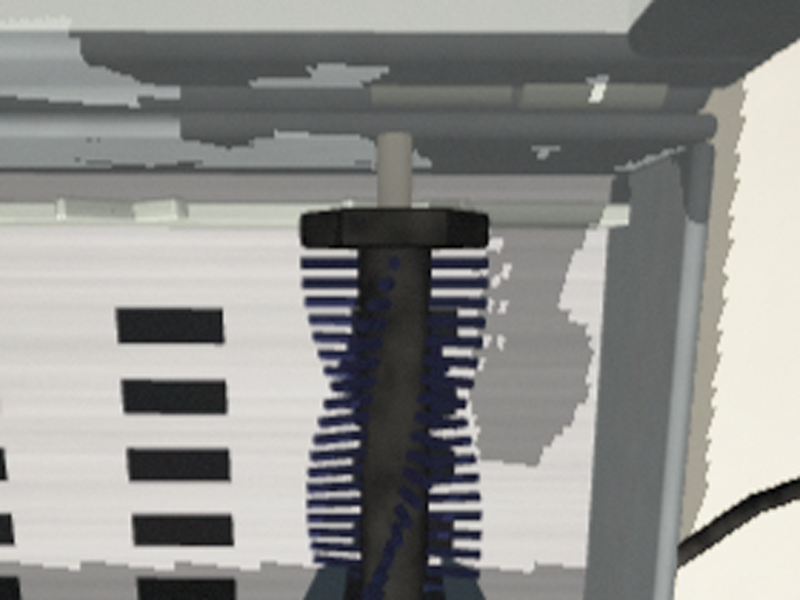

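Run:
```python
from h import *
f=np.load("w6.npz");C=(f["K"],f["R"],f["t"]);s=.35
o=np.array([515.7,133,0.]);y=np.radians(97);ex=np.array([np.cos(y),np.sin(y),0]);ey=np.array([-np.sin(y),np.cos(y),0])
def D(u,z):
    p=px2w(C,[150+u[0]*s,30+u[1]*s],z)-o;return (p@ex).round(1),(p@ey).round(1)
print("stub end",D((394,133),107),"cap",D((394,210),107),"core low",D((394,580),107),"TCP",(np.array([578.6,140.3,0])-o)@ex,(np.array([578.6,140.3,0])-o)@ey)
for x,yy,z in[(86.5,0,55),(91.5,0,55),(86.5,-12.5,55),(86.5,12.5,55),(86.5,-100,40),(105,-126,84),(100,-121,84)]:
    u=w2px(C,o+x*ex+yy*ey+[0,0,z]);print((x,yy,z),((u-[150,30])/s).round())
```

```text
stub end (np.float64(95.5), np.float64(-63.0)) cap (np.float64(83.1), np.float64(-63.0)) core low (np.float64(15.1), np.float64(-63.2)) TCP -0.4199947932021039 -63.320799145096714
(86.5, 0, 55) [120. 208.]
(91.5, 0, 55) [118. 185.]
(86.5, -12.5, 55) [175. 208.]
(86.5, 12.5, 55) [ 66. 208.]
(86.5, -100, 40) [545. 213.]
(105, -126, 84) [723.  98.]
(100, -121, 84) [695. 126.]
```

```bash
python3 -m crank '1 -2 2.7 10 0 0 0;1 0 0 20 0 0 0;1 0 0 15 0 0 0;1 0 0 8 0 0 0;1 0 0 0 0 0 0';python3 -m crank '1 0 0 4 0 0 0;1 0 0 2 0 0 0;1 0 0 0 0 0 0'
```

```text
time_s: 28.35
ee_pos: [582.2, 139.4, 55.1]
ee_rot: [-179.9, 0.0, 97.0]
force: [-0.3, -0.2, 0.1]
gripper_width: 12.0
gripper_force: 30.0
time_s: 28.72
ee_pos: [582.5, 139.6, 49.7]
ee_rot: [180.0, -0.0, 97.0]
force: [1.0, -0.9, -0.3]
gripper_width: 12.5
gripper_force: 30.0
```

```bash
python3 -m crank '1 0 0 2 0 0 0;1 0 0 1 0 0 0;1 0 0 0 0 0 0' 12; python3 -m crank '0.4 0 0 0 0 0 0;0.2 0 0 0 0 0 0;0.1 0 0 0 0 0 0;0.1 0 0 0 0 0 0;0.1 0 0 -20 0 0 0;0.1 0 0 -40 0 0 0;0.1 0 0 -40 0 0 0;0.1 0 0 0 0 0 0'
python3 - <<'E'
from h import *
C,a=snap("wrist","w7.png");T,b=snap("top","t7.png")
cv2.imwrite("pics/c7.png",np.hstack([cv2.resize(a[0:240,150:390],(400,400)),cv2.resize(b[170:290,280:400],(400,400),interpolation=cv2.INTER_CUBIC)]))
print([(np.round(d["point"]).tolist(),round(d["p"],2)) for d in models.search_frame("roll_0_mid","top")])
E
```

```text
time_s: 29.1
ee_pos: [582.8, 139.6, 48.5]
ee_rot: [179.9, -0.0, 97.0]
force: [-1.8, -0.2, 9.8]
gripper_width: 12.7
gripper_force: 12.0
time_s: 30.1
ee_pos: [584.7, 140.0, 150.2]
ee_rot: [179.6, -0.0, 97.0]
force: [-0.3, 0.0, 0.4]
gripper_width: 41.2
gripper_force: 0.0
[([585.0, 96.0, 48.0], 0.48)]
```

View pics/c7.png

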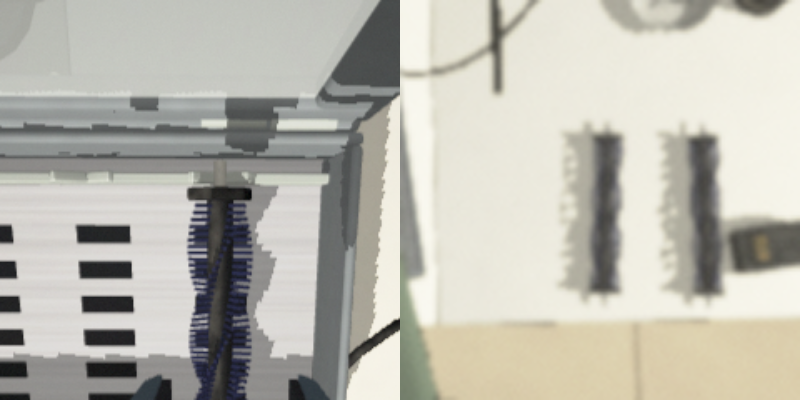

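Roll A's stub sits in the rear lane's V (wrist crop (220,175)). Rolls B and C are still on the counter at top px ~(341,234) and (371,234).

Run:
```python
from h import *
C=cam("top");P=lambda u:px2w(C,[280+(u[0]-400)*.3,170+u[1]*.3],14)
for n,a,b in(("B",(602,123),(608,300)),("C",(702,123),(713,305))):
    a,b=P(a),P(b);d=a-b;print(n,((a+b)/2).round(1),np.linalg.norm(d).round(),np.degrees(np.arctan2(d[1],d[0])))
print(P((605,213)),P((706,213)))
e=plan([465,-175.6,160],[180,0,180-3.7],n=12);plan([465,-279.4,160],[180,0,179.2],n=12)
```

```text
B [ 465.6 -176.6   14. ] 183.0 -0.4560620908601982
C [ 460.8 -282.3   14. ] 188.0 0.5110449697083519
[ 463.31979388 -176.52022576   14.        ] [ 461.02470621 -280.78546719   14.        ]
12 rows:
-24.9 -12.9 -1.2 -0.01 -0.01 -6.6; -23.2 -15.6 -1.2 -0.01 -0.01 -6.6; -21.3 -18.2 -1.2 -0.01 -0.01 -6.6; -19 -20.5 -1.2 -0.01 -0.01 -6.6; -16.5 -22.6 -1.2 -0.01 -0.01 -6.6; -13.8 -24.3 -1.2 -0.01 -0.01 -6.6; -10.9 -25.8 -1.2 -0.01 -0.01 -6.6; -7.9 -26.9 -1.2 -0.01 -0.01 -6.6; -4.8 -27.6 -1.2 -0.01 -0.01 -6.6; -1.6 -27.9 -1.2 -0.01 -0.01 -6.6; 1.7 -27.9 -1.2 -0.01 -0.01 -6.6; 4.9 -27.6 -1.2 -0.01 -0.01 -6.6; 
12 rows:
-33.4 -13.9 -1.2 -0.01 -0.01 -6.85; -31.5 -17.8 -1.2 -0.01 -0.01 -6.85; -29.2 -21.5 -1.2 -0.01 -0.01 -6.85; -26.4 -24.8 -1.2 -0.01 -0.01 -6.85; -23.3 -27.8 -1.2 -0.01 -0.01 -6.85; -19.8 -30.3 -1.2 -0.01 -0.01 -6.85; -16.1 -32.5 -1.2 -0.01 -0.01 -6.85; -12.1 -34.2 -1.2 -0.01 -0.01 -6.85; -7.9 -35.4 -1.2 -0.01 -0.01 -6.85; -3.6 -36 -1.2 -0.01 -0.01 -6.85; 0.7 -36.2 -1.2 -0.01 -0.01 -6.85; 5 -35.9 -1.2 -0.01 -0.01 -6.85;
```

```bash
python3 -m crank '0 -25 -13 -1 0 0 -6.6;0 -23 -15.5 -1 0 0 -6.6;0 -21 -18 -1 0 0 -6.6;0 -19 -20.5 -1 0 0 -6.6;0 -16.5 -22.5 -1 0 0 -6.6;-0.2 -14 -24.5 -1 0 0 -6.6;-0.2 -11 -26 -1 0 0 -6.6;-0.2 -8 -27 -1 0 0 -6.6;-0.2 -5 -27.5 -1 0 0 -6.6;-0.2 -1.5 -28 -1 0 0 -6.6';python3 -m crank '-0.2 1.5 -28 20 0 0 -6.6;-0.2 5 -27.5 20 0 0 -6.6;-0.2 0 0 0 0 0 0;-0.2 0 0 0 0 0 0'
python3 - <<'E'
from h import *
plan([465,-175.3,14.5],[180,0,180-3.7],n=4)
E
```

```text
time_s: 31.5
ee_pos: [484.0, -123.7, 155.0]
ee_rot: [180.0, -0.2, 163.3]
force: [-0.2, -1.0, -0.0]
gripper_width: 54.4
gripper_force: 0.0
time_s: 32.0
ee_pos: [466.0, -175.1, 116.3]
ee_rot: [180.0, -0.0, 176.2]
force: [0.2, -0.7, 0.5]
gripper_width: 54.5
gripper_force: 0.0
4 rows:
0.2 -0.1 25.4 0.01 -0.01 -0.04; 0.2 -0.1 25.4 0.01 -0.01 -0.04; 0.2 -0.1 25.4 0.01 -0.01 -0.04; 0.2 -0.1 25.4 0.01 -0.01 -0.04;
```

```bash
python3 -m crank '-0.2 0.5 0 40 0 0 0;-0.2 0 0 35 0 0 0;-0.2 0 0 18 0 0 0;-0.2 0 0 8 0 0 0;-0.2 0 0 0 0 0 0;1 0 0 0 0 0 0;1 0 0 0 0 0 0;1 0 0 0 0 0 0;1 0 0 0 0 0 0;1 0 0 0 0 0 0' 30;python3 -m crank '1 0 0 0 0 0 0;1 0 0 0 0 0 0';python3 -m crank '1 0 0 -20 0 0 0;1 0 0 -35 0 0 0;1 0 0 -40 0 0 0;1 0 0 -25 0 0 0;1 0 0 0 0 0 0'
python3 - <<'E'
from h import *
plan([517.2,131.5,130],[180,0,97],n=10)
E
```

```text
time_s: 33.25
ee_pos: [465.4, -175.7, 15.8]
ee_rot: [-180.0, 0.0, 176.3]
force: [-0.1, 0.4, 2.6]
gripper_width: 12.3
gripper_force: 30.0
time_s: 33.5
ee_pos: [465.4, -175.6, 15.8]
ee_rot: [-180.0, 0.0, 176.3]
force: [-0.0, -0.0, 2.9]
gripper_width: 12.0
gripper_force: 30.0
time_s: 34.12
ee_pos: [466.5, -176.0, 137.0]
ee_rot: [-179.9, 0.2, 176.2]
force: [-0.2, -0.3, -1.4]
gripper_width: 12.1
gripper_force: 30.0
10 rows:
-3 31 0.7 0.01 0.02 7.92; 1.3 31.1 0.7 0.01 0.02 7.92; 5.5 30.7 0.7 0.01 0.02 7.92; 9.7 29.6 0.7 0.01 0.02 7.92; 13.7 28 0.7 0.01 0.02 7.92; 17.4 25.8 0.7 0.01 0.02 7.92; 20.8 23.2 0.7 0.01 0.02 7.92; 23.8 20.1 0.7 0.01 0.02 7.92; 26.4 16.6 0.7 0.01 0.02 7.92; 28.4 12.8 0.7 0.01 0.02 7.92;
```

```bash
python3 -m crank '1 -3 31 0.7 0 0 7.9;1 1.3 31 0.7 0 0 7.9;1 5.5 30.7 0.7 0 0 7.9;1 9.7 29.6 0.7 0 0 7.9;1 13.7 28 0.7 0 0 7.9;1 17.4 26 0.7 0 0 7.9;1 21 23 0.7 0 0 7.9;1 24 20 0.7 0 0 7.9;1 26.5 16.5 0.7 0 0 8;1 28.5 13 0.7 0 0 8';python3 -m crank '1 0 0 10 0 0 0;1 0 0 10 0 0 0;1 0 0 0 0 0 0;1 0 0 0 0 0 0'
python3 - <<'E'
from h import *
C,a=snap("wrist","w8.png");np.savez("w8.npz",K=C[0],R=C[1],t=C[2])
s=env.state();print(s["ee_pos"],s["ee_rot"])
cv2.imwrite("pics/c8.png",cv2.resize(a[30:240,150:430],(800,600),interpolation=cv2.INTER_CUBIC))
plan([517.2,131.5,60],[180,0,97],n=3)
E
```

```text
time_s: 35.38
ee_pos: [514.2, 133.1, 126.5]
ee_rot: [-179.8, 0.0, 96.8]
force: [-0.3, 0.1, -1.0]
gripper_width: 12.3
gripper_force: 30.0
time_s: 35.88
ee_pos: [515.2, 131.5, 108.5]
ee_rot: [-180.0, 0.0, 97.0]
force: [0.5, 0.2, 0.3]
gripper_width: 12.4
gripper_force: 30.0
[515.38067872 131.67391314 108.78880859] [ 1.79978837e+02 -3.37234127e-03  9.69987908e+01]
3 rows:
-0.1 0.6 16.3 0.01 -0 -0; -0.1 0.6 16.3 0.01 -0 -0; -0.1 0.6 16.3 0.01 -0 -0;
```

View pics/c8.png

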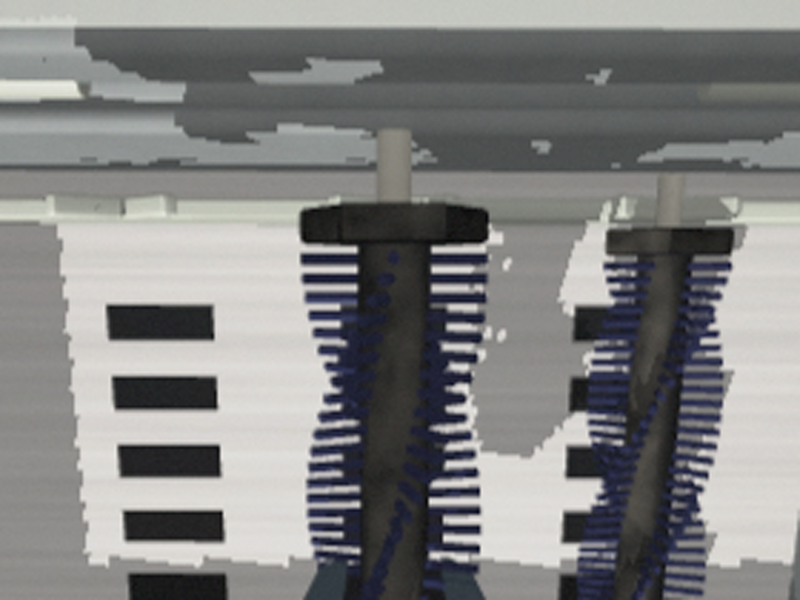

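Run:
```python
from h import *
f=np.load("w8.npz");C=(f["K"],f["R"],f["t"]);s=.35
o=np.array([515.7,133,0.]);y=np.radians(97);ex=np.array([np.cos(y),np.sin(y),0]);ey=np.array([-np.sin(y),np.cos(y),0])
def D(u,z):
    p=px2w(C,[150+u[0]*s,30+u[1]*s],z)-o;return (p@ex).round(1),(p@ey).round(1)
print("B end",D((394,129),107.5),"A end",D((672,176),46),D((668,400),46),"V+66",D((111,210),55),"plate rows",D((400,196),55),D((400,218),55))
print((np.array([515.4,131.7,0])-o)@ex,(np.array([515.4,131.7,0])-o)@ey)
```

```text
B end (np.float64(95.5), np.float64(0.3)) A end (np.float64(93.9), np.float64(-66.1)) (np.float64(40.3), np.float64(-69.7)) V+66 (np.float64(85.4), np.float64(65.7)) plate rows (np.float64(88.6), np.float64(-1.2)) (np.float64(83.8), np.float64(-1.2))
-1.2537491941121774 0.45619399191915727
```

```bash
python3 -m crank '1 -2.5 0.5 10 0 0 0;1 0 0 20 0 0 0;1 0 0 15 0 0 0;1 0 0 8 0 0 0;1 0 0 4 0 0 0;1 0 0 0 0 0 0';python3 -m crank '1 0 0 2 0 0 0;1 0 0 1 0 0 0;1 0 0 0 0 0 0' 12
```

```text
time_s: 36.67
ee_pos: [516.2, 129.9, 51.7]
ee_rot: [180.0, -0.0, 97.0]
force: [-0.1, -1.0, 0.1]
gripper_width: 12.6
gripper_force: 30.0
time_s: 37.05
ee_pos: [516.1, 129.9, 48.8]
ee_rot: [180.0, -0.0, 97.0]
force: [-0.9, 0.0, -1.2]
gripper_width: 12.6
gripper_force: 12.0
```

```bash
python3 -m crank '1 0 0 1.5 0 0 0;1 0 0 0 0 0 0';python3 -m crank '0.4 0 0 0 0 0 0;0.2 0 0 0 0 0 0;0.1 0 0 0 0 0 0;0.1 0 0 0 0 0 0;0.1 0 0 -20 0 0 0;0.1 0 0 -40 0 0 0;0.1 0 0 -40 0 0 0;0.1 0 0 0 0 0 0'
python3 - <<'E'
from h import *
C,a=snap("wrist","w9.png");T,b=snap("top","t9.png")
cv2.imwrite("pics/c9.png",np.hstack([cv2.resize(a[0:240,150:390],(400,400)),cv2.resize(b[170:290,280:400],(400,400),interpolation=cv2.INTER_CUBIC)]))
plan([474,-279.6,160],[180,0,179.2],n=13)
E
```

```text
time_s: 37.3
ee_pos: [516.2, 129.9, 48.3]
ee_rot: [179.9, -0.0, 97.0]
force: [-2.3, -0.8, 8.2]
gripper_width: 12.6
gripper_force: 12.0
time_s: 38.3
ee_pos: [518.2, 130.4, 150.3]
ee_rot: [179.6, -0.0, 97.0]
force: [0.1, -0.5, -0.1]
gripper_width: 41.0
gripper_force: 0.0
13 rows:
-30.9 -7.1 -1 -0 -0 -6.32; -29.9 -10.4 -1 -0 -0 -6.32; -28.6 -13.6 -1 -0 -0 -6.32; -26.9 -16.7 -1 -0 -0 -6.32; -24.9 -19.6 -1 -0 -0 -6.32; -22.6 -22.2 -1 -0 -0 -6.32; -20 -24.5 -1 -0 -0 -6.32; -17.2 -26.6 -1 -0 -0 -6.32; -14.2 -28.3 -1 -0 -0 -6.32; -11 -29.7 -1 -0 -0 -6.32; -7.6 -30.7 -1 -0 -0 -6.32; -4.2 -31.4 -1 -0 -0 -6.32; -0.7 -31.6 -1 -0 -0 -6.32;
```

View pics/c9.png

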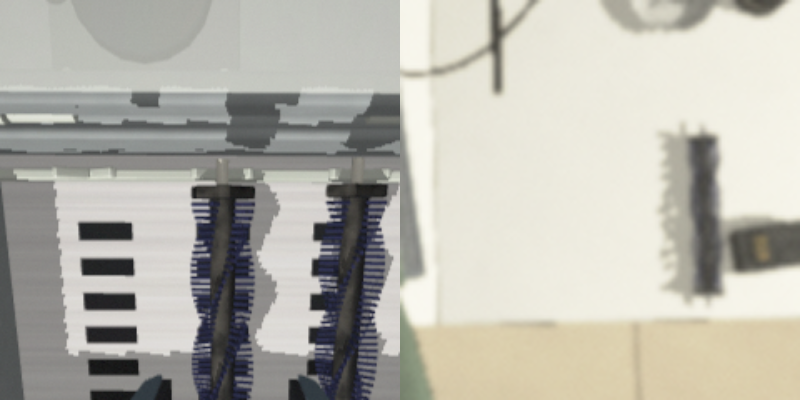

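Roll B is seated in the middle lane alongside A. C is unmoved at top crop (704,213).

```bash
python3 -m crank '0 -31 -7 -1 0 0 -6.3;0 -30 -10.5 -1 0 0 -6.3;0 -28.5 -13.5 -1 0 0 -6.3;0 -27 -16.5 -1 0 0 -6.3;0 -25 -19.5 -1 0 0 -6.3;0 -22.5 -22 -1 0 0 -6.3;0.2 -20 -24.5 -1 0 0 -6.3;0.2 -17 -26.5 -1 0 0 -6.3;0.2 -14 -28.5 -1 0 0 -6.3;0.2 -11 -29.5 -1 0 0 -6.3';python3 -m crank '0.2 -7.5 -31 -1 0 0 -6.3;0.2 -4 -31.5 20 0 0 -6.3;0.2 -1 -31.5 20 0 0 -6.4;0.2 0 0 0 0 0 0;0.2 0 0 0 0 0 0'
python3 - <<'E'
from h import *
plan([474,-279.5,13.5],[180,0,179.2],n=4)
E
```

```text
time_s: 39.65
ee_pos: [482.5, -185.4, 155.3]
ee_rot: [180.0, -0.2, 160.2]
force: [-0.0, -0.2, -0.4]
gripper_width: 36.2
gripper_force: 0.0
time_s: 40.28
ee_pos: [473.2, -278.6, 117.4]
ee_rot: [179.9, -0.1, 179.0]
force: [0.2, 0.8, -0.2]
gripper_width: 36.5
gripper_force: 0.0
4 rows:
-0.2 -0.3 26 0.02 -0.02 -0.06; -0.2 -0.3 26 0.02 -0.02 -0.06; -0.2 -0.3 26 0.02 -0.02 -0.06; -0.2 -0.2 26 0.02 -0.02 -0.06;
```

```bash
python3 -m crank '0.2 -0.6 -1 40 0 0 0;0.2 0 0 35 0 0 0;0.2 0 0 18 0 0 0;0.2 0 0 9 0 0 0;0.2 0 0 0 0 0 0;1 0 0 0 0 0 0;1 0 0 0 0 0 0;1 0 0 0 0 0 0;1 0 0 0 0 0 0;1 0 0 0 0 0 0' 30;python3 -m crank '1 0 0 -20 0 0 0;1 0 0 -35 0 0 0;1 0 0 -40 0 0 0;1 0 0 -25 0 0 0;1 0 0 0 0 0 0'
python3 - <<'E'
from h import *
plan([452.2,109.4,130],[180,0,97],n=10)
E
```

```text
time_s: 41.52
ee_pos: [474.5, -280.5, 16.7]
ee_rot: [-180.0, 0.1, 179.0]
force: [-0.7, 1.3, 5.6]
gripper_width: 12.0
gripper_force: 30.0
time_s: 42.15
ee_pos: [475.1, -281.1, 137.6]
ee_rot: [-179.9, 0.2, 179.0]
force: [-0.2, -0.1, -0.9]
gripper_width: 12.3
gripper_force: 30.0
10 rows:
2.9 39 0.7 0 0.03 8.2; 8.5 38.2 0.7 0 0.03 8.2; 13.8 36.6 0.7 0 0.03 8.2; 18.9 34.2 0.7 0 0.03 8.2; 23.6 31.2 0.7 0 0.03 8.2; 27.8 27.5 0.7 0 0.03 8.2; 31.5 23.2 0.7 0 0.03 8.2; 34.5 18.5 0.7 0 0.03 8.2; 36.7 13.4 0.7 0 0.03 8.2; 38.3 8 0.7 0 0.03 8.2;
```

```bash
python3 -m crank '1 3 39 0.7 0 0 8.2;1 8.5 38 0.7 0 0 8.2;1 14 36.6 0.7 0 0 8.2;1 19 34 0.7 0 0 8.2;1 23.6 31 0.7 0 0 8.2;1 28 27.5 0.7 0 0 8.2;1 31.5 23 0.7 0 0 8.2;1 34.5 18.5 0.7 0 0 8.2;1 36.7 13.4 0.7 0 0 8.2;1 38.3 8 0.7 0 0 8.2';python3 -m crank '1 0 0 10 0 0 0;1 0 0 10 0 0 0;1 0 0 0 0 0 0;1 0 0 0 0 0 0'
python3 - <<'E'
from h import *
C,a=snap("wrist","w10.png");np.savez("w10.npz",K=C[0],R=C[1],t=C[2])
s=env.state();print(s["ee_pos"],s["ee_rot"])
cv2.imwrite("pics/c10.png",cv2.resize(a[30:240,150:430],(800,600),interpolation=cv2.INTER_CUBIC))
plan([452.2,109.4,60],[180,0,97],n=3)
E
```

```text
time_s: 43.4
ee_pos: [449.0, 110.6, 127.4]
ee_rot: [-179.8, 0.0, 96.8]
force: [1.5, 0.2, -1.7]
gripper_width: 12.3
gripper_force: 30.0
time_s: 43.9
ee_pos: [450.3, 108.8, 108.9]
ee_rot: [-180.0, 0.0, 97.0]
force: [0.2, 0.2, -0.9]
gripper_width: 12.3
gripper_force: 30.0
[450.45552333 108.95677414 109.21696458] [ 1.79984177e+02 -1.19087830e-03  9.69827033e+01]
3 rows:
0.1 0.6 16.4 0.01 -0 -0.01; 0.1 0.6 16.4 0.01 -0 -0.01; 0.1 0.6 16.4 0.01 -0 -0.01;
```

View pics/c10.png

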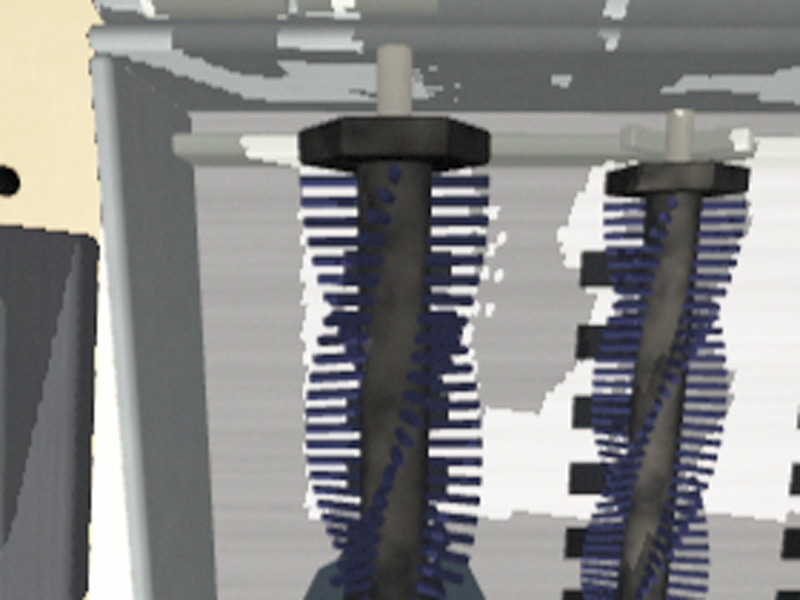

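Run:
```python
from h import *
f=np.load("w10.npz");C=(f["K"],f["R"],f["t"]);s=.35
o=np.array([515.7,133,0.]);y=np.radians(97);ex=np.array([np.cos(y),np.sin(y),0]);ey=np.array([-np.sin(y),np.cos(y),0])
def D(u,z):
    p=px2w(C,[150+u[0]*s,30+u[1]*s],z)-o;return (p@ex).round(1),(p@ey).round(1)
print("C end",D((394,45),106.5),"B end",D((681,110),46))
```

```text
C end (np.float64(94.1), np.float64(67.4)) B end (np.float64(93.8), np.float64(-0.0))
```

```bash
python3 -m crank '1 -0.5 1.3 10 0 0 0;1 0 0 20 0 0 0;1 0 0 15 0 0 0;1 0 0 8 0 0 0;1 0 0 4 0 0 0;1 0 0 0 0 0 0';python3 -m crank '1 0 0 2 0 0 0;1 0 0 1 0 0 0;1 0 0 0 0 0 0' 12
```

```text
time_s: 44.7
ee_pos: [451.7, 109.3, 52.2]
ee_rot: [180.0, -0.0, 97.0]
force: [-0.2, 0.9, -1.3]
gripper_width: 12.2
gripper_force: 30.0
time_s: 45.08
ee_pos: [451.6, 109.3, 49.3]
ee_rot: [180.0, -0.0, 97.0]
force: [-0.5, -0.3, -0.7]
gripper_width: 12.8
gripper_force: 12.0
```

```bash
python3 -m crank '1 0 0 1 0 0 0;1 0 0 0 0 0 0';python3 -m crank '0.4 0 0 0 0 0 0;0.2 0 0 0 0 0 0;0.1 0 0 0 0 0 0;0.1 0 0 0 0 0 0;0.1 0 0 -20 0 0 0;0.1 0 0 -40 0 0 0;0.1 0 0 -40 0 0 0;0.1 -15 20 -40 0 0 0;0.1 -15 20 -40 0 0 0;0.1 -14 23 -30 0 0 0';python3 -m crank '0.5 0 0 0 0 0 0;0.5 0 0 0 0 0 0'
python3 - <<'E'
from h import *
C,a=snap("wrist","w11.png");np.savez("w11.npz",K=C[0],R=C[1],t=C[2])
print(env.state()["ee_pos"])
cv2.imwrite("pics/c11.png",cv2.resize(a[40:250,150:430],(800,600),interpolation=cv2.INTER_CUBIC))
o=np.array([515.7,133,0.]);y=np.radians(97);ex=np.array([np.cos(y),np.sin(y),0]);ey=np.array([-np.sin(y),np.cos(y),0])
for yy in(66,0,-66):
  for x in(-95,95):
    print(x,yy,((w2px(C,o+x*ex+yy*ey+[0,0,46])-[150,40])/.35).round())
E
```

```text
time_s: 45.32
ee_pos: [451.7, 109.4, 48.9]
ee_rot: [180.0, -0.0, 97.0]
force: [-1.9, 0.1, 6.2]
gripper_width: 12.4
gripper_force: 12.0
time_s: 46.58
ee_pos: [520.2, 73.0, 260.1]
ee_rot: [179.9, -0.0, 97.0]
force: [0.5, 0.0, -0.6]
gripper_width: 40.9
gripper_force: 0.0
time_s: 46.82
ee_pos: [518.1, 73.4, 256.8]
ee_rot: [-179.8, -0.0, 97.0]
force: [-0.5, -0.6, -0.4]
gripper_width: 24.5
gripper_force: 0.0
[517.82885963  73.49933053 256.50716598]
-95 66 [255. 497.]
95 66 [235.  22.]
-95 0 [404. 497.]
95 0 [407.  22.]
-95 -66 [554. 498.]
95 -66 [579.  23.]
```

View pics/c11.png

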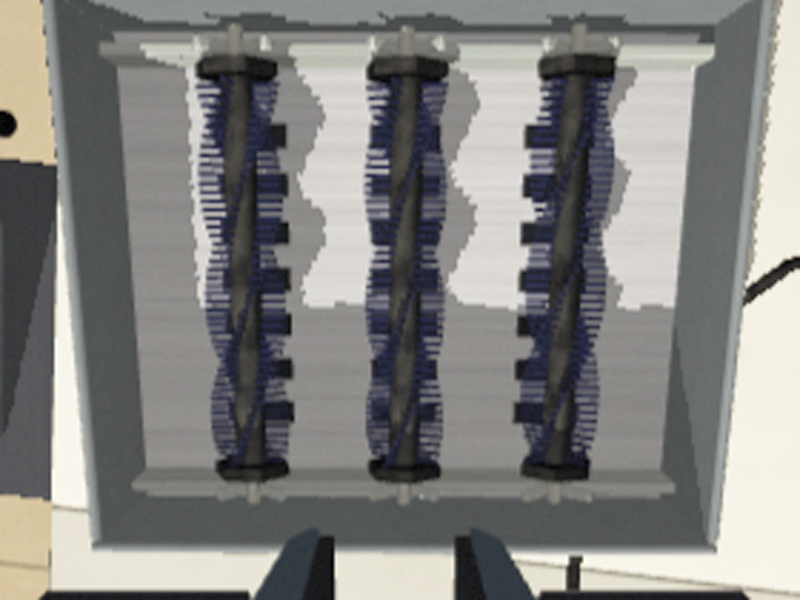

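All three rolls sit level in their saddles, with ends at rows ~27 and ~503 and cols 236/252, 407/404 and 579/554. Next is closing the lid.

```bash
python3 -m crank '-1 0 0 -45 0 0 0;-1 0 0 -50 0 0 0;-1 0 0 -45 0 0 0;-1 35 0 -5 0 0 0;-1 45 1 0 0 0 0;-1 45 1 0 0 0 0;-1 45 1 0 0 0 0;-1 20 1 0 0 0 0;-1 0 0 0 0 0 0;-1 0 0 0 0 0 0'
python3 - <<'E'
from h import *
plan([498.9,264.1,327],[180,0,97])
E
```

```text
time_s: 48.12
ee_pos: [500.1, 261.2, 402.9]
ee_rot: [-180.0, 0.1, 97.0]
force: [0.4, -0.2, -0.2]
gripper_width: 91.3
gripper_force: 0.0
2 rows:
1.5 -0.4 38 -0.01 0.03 -0; 1.5 -0.4 38 -0.01 0.03 -0;
```

```bash
python3 -m crank '-1 2 0 30 0 0 0;-1 1 -1 30 0 0 0;-1 0 0 15 0 0 0;0 0 0 0 0 0 0;1 0 0 0 0 0 0;1 0 0 0 0 0 0;1 0 0 0 0 0 0;1 0 0 0 0 0 0;1 0 0 0 0 0 0;1 0 0 0 0 0 0' 20
```

```text
time_s: 49.38
ee_pos: [498.7, 265.3, 328.3]
ee_rot: [-180.0, -0.0, 97.0]
force: [-2.0, 0.2, 1.4]
gripper_width: 35.8
gripper_force: 20.0
```

```bash
python3 -m crank '1 -8 0 -1 0 0 0;1 -20.8 0 -1.2 0 0 0;1 -20.8 0 0.6 0 0 0;1 -20.6 0 2.4 0 0 0;1 -20.3 0 4.2 0 0 0;1 -19.8 0 6 0 0 0;1 -19.2 0 7.7 0 0 0;1 -18.4 0 9.3 0 0 0;1 -17.4 0 10.9 0 0 0;1 -16.3 0 12.4 0 0 0'; python3 -m crank '1 -15.1 0 14 0 0 0;1 -13.8 0 15.2 0 0 0;1 -12.4 0 16.4 0 0 0;1 -10.9 0 17.5 0 0 0;1 -9.3 0 18.4 0 0 0;1 -7.7 0 19.2 0 0 0;1 -6 0 19.8 0 0 0;1 -4.2 0 20.4 0 0 0;1 -2.4 0 15 0 0 0;1 0 0 0 0 0 0'
```

```text
time_s: 50.62
ee_pos: [520.3, 85.0, 276.2]
ee_rot: [-179.9, -0.2, 97.0]
force: [0.1, 7.9, -6.4]
gripper_width: 35.8
gripper_force: 20.0
time_s: 51.88
ee_pos: [530.6, -0.3, 120.4]
ee_rot: [-179.9, 0.3, 97.1]
force: [0.4, -5.4, -2.7]
gripper_width: 35.8
gripper_force: 20.0
```

```bash
python3 -m crank '1 0 0 12 0 0 0;1 0 0 10 0 0 0;1 0 0 6 0 0 0;1 0 0 0 0 0 0'; python3 -m crank '1 0 0 3 0 0 0;1 0 0 2 0 0 0;1 0 0 0 0 0 0'
```

```text
time_s: 52.38
ee_pos: [530.7, -1.2, 93.0]
ee_rot: [-179.9, 0.4, 97.1]
force: [-1.1, -10.9, -2.1]
gripper_width: 35.7
gripper_force: 20.0
time_s: 52.75
ee_pos: [530.7, -1.0, 91.1]
ee_rot: [-180.0, 0.4, 97.1]
force: [-7.1, -9.5, 17.9]
gripper_width: 35.6
gripper_force: 20.0
```

```bash
python3 -m crank '-1 0 0 0 0 0 0;-1 0 0 0 0 0 0;-1 0 0 0 0 0 0;-1 0 0 0 0 0 0;-1 0 0 -40 0 0 0;-1 0 0 -50 0 0 0;-1 0 0 -40 0 0 0;-1 0 0 0 0 0 0'
python3 - <<'E'
from h import *
e=plan([466.6,279.7,215],[180,0,7],n=12)
a=grab_frame("scene");D,b=snap("top","t12.png")
cv2.imwrite("pics/c12.png",np.hstack([cv2.resize(a[150:300,150:350],(400,300)),cv2.resize(b[160:285,160:327],(400,300),interpolation=cv2.INTER_CUBIC)]))
E
```

```text
time_s: 53.75
ee_pos: [533.1, 3.9, 221.2]
ee_rot: [179.6, 0.1, 97.1]
force: [0.0, 0.2, 0.5]
gripper_width: 91.3
gripper_force: 0.0
12 rows:
23.5 -2.7 0.5 0.03 -0.02 7.51; 22.9 -5.7 0.5 0.03 -0.02 7.51; 22 -8.7 0.5 0.03 -0.02 7.51; 20.7 -11.5 0.5 0.03 -0.02 7.51; 19 -14.1 0.5 0.03 -0.02 7.51; 17 -16.4 0.5 0.03 -0.02 7.51; 14.7 -18.5 0.5 0.03 -0.02 7.51; 12.2 -20.3 0.5 0.03 -0.02 7.51; 9.4 -21.7 0.5 0.03 -0.02 7.51; 6.5 -22.7 0.5 0.03 -0.02 7.51; 3.5 -23.4 0.5 0.03 -0.02 7.51; 0.4 -23.6 0.5 0.03 -0.02 7.51;
```

View pics/c12.png

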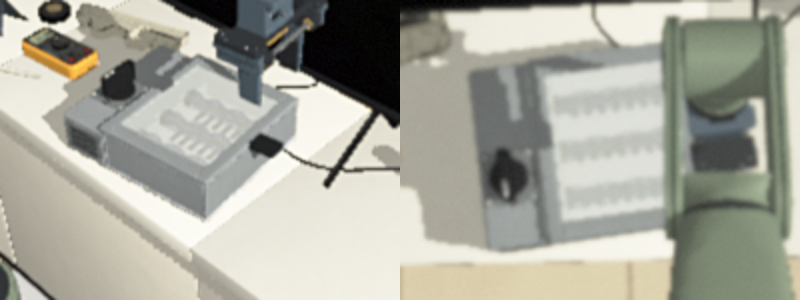

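The lid is shut flat and three rolls show under the window. The isolator is still across, i.e. off.

```bash
python3 -m crank '-1 23.5 -3 0.5 0 0 7.5;-1 23 -6 0.5 0 0 7.5;-1 22 -9 0.5 0 0 7.5;-1 21 -11.5 0.5 0 0 7.5;-1 19 -14 0.5 0 0 7.5;-1 17 -16.5 0.5 0 0 7.5;-1 15 -18.5 0.5 0 0 7.5;-1 12 -20 0.5 0 0 7.5;-1 9.5 -21.5 0.5 0 0 7.5;-1 6.5 -22.5 0.5 0 0 7.5'; python3 -m crank '-1 3.5 -23.5 0 0 0 7.5;-1 0.5 -23.5 0 0 0 7.6;-0.2 0 0 0 0 0 0;-0.2 0 0 0 0 0 0'
python3 - <<'E'
from h import *
plan([466.6,279.7,112],[180,0,7],n=3)
E
```

```text
time_s: 55.1
ee_pos: [474.1, 234.0, 210.8]
ee_rot: [180.0, 0.2, 21.8]
force: [-0.0, 0.7, 1.0]
gripper_width: 91.5
gripper_force: 0.0
time_s: 55.6
ee_pos: [463.9, 278.9, 211.7]
ee_rot: [179.9, 0.1, 7.0]
force: [-0.6, -0.6, -0.4]
gripper_width: 74.1
gripper_force: 0.0
3 rows:
1 -0.2 33.2 0.03 0.04 0.01; 1 -0.2 33.2 0.03 0.04 0.01; 1 -0.2 33.2 0.03 0.04 0.01;
```

```bash
python3 -m crank '-0.2 3 -0.5 40 0 0 0;-0.2 0 0 35 0 0 0;-0.2 0 0 23 0 0 0;-0.2 0 0 0 0 0 0;1 0 0 0 0 0 0;1 0 0 0 0 0 0;1 0 0 0 0 0 0;1 0 0 0 0 0 0;1 0 0 0 0 0 0;1 0 0 0 0 0 0' 30; python3 -m crank '1 0 0 0 0 0 -10;1 0 0 0 0 0 -10;1 0 0 0 0 0 -10;1 0 0 0 0 0 -10;1 0 0 0 0 0 -10;1 0 0 0 0 0 -10;1 0 0 0 0 0 -10;1 0 0 0 0 0 -10;1 0 0 0 0 0 -10;1 0 0 0 0 0 0'
```

```text
time_s: 56.85
ee_pos: [467.4, 280.5, 115.4]
ee_rot: [-180.0, -0.0, 6.9]
force: [0.1, -1.0, 3.1]
gripper_width: 16.1
gripper_force: 30.0
time_s: 58.1
ee_pos: [466.7, 281.1, 115.4]
ee_rot: [-180.0, -0.1, 96.8]
force: [-3.6, 2.7, 4.9]
gripper_width: 15.6
gripper_force: 30.0
```

Release, retreat sideways for a clear view, and check.

```bash
python3 -m crank '-1 0 0 0 0 0 0;-1 0 0 0 0 0 0;-1 0 0 0 0 0 0;-1 0 0 0 0 0 0;-1 0 0 -40 0 0 0;-1 0 0 -50 0 0 0;-1 0 0 -50 0 0 0;-1 -40 0 -20 0 0 0;-1 -40 0 0 0 0 0;-1 -40 0 0 0 0 0'; python3 -m crank '-1 0 0 0 0 0 0;-1 0 0 0 0 0 0;-1 0 0 0 0 0 0'
python3 - <<'E'
from h import *
C,a=snap("wrist","w13.png");b=grab_frame("top")
cv2.imwrite("pics/c13.png",np.hstack([cv2.resize(a[:240,150:430],(400,343)),cv2.resize(b[160:303,90:440],(400,343))]))
E
```

```text
time_s: 59.35
ee_pos: [481.9, 160.3, 275.3]
ee_rot: [179.9, -0.0, 97.0]
force: [-0.0, -0.0, -0.1]
gripper_width: 91.4
gripper_force: 0.0
time_s: 59.72
ee_pos: [481.7, 162.3, 274.8]
ee_rot: [-180.0, -0.0, 97.0]
force: [0.0, -0.2, 0.1]
gripper_width: 91.3
gripper_force: 0.0
```

View pics/c13.png

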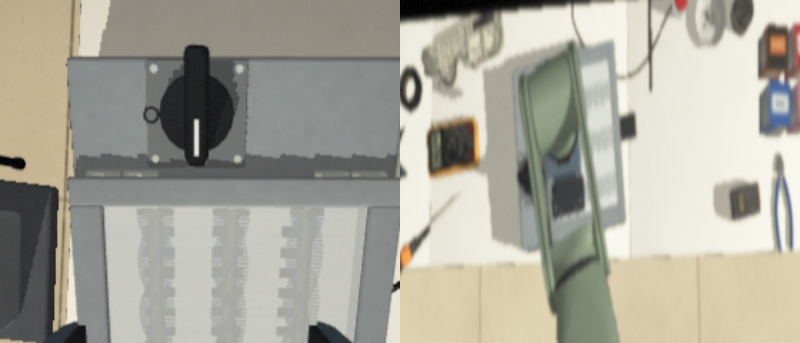

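The isolator bar lies along the dryer's x axis (on), the lid is shut over three rolls, the battery is on the counter and the arm is clear.

```bash
python3 -c "
from workcell import env
print(env.job_done())"
```

```text
the job is handed in; nothing more can be done
None
```

The job is handed in (no verdict came back): isolator off, lid opened, battery (the only thing in the chamber) laid on the counter to the dryer's right, short of the side cutters, three rolls seated in their saddles, lid shut, isolator back on; the bystanders weren't touched.

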